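# Make up a gift box with the full sweet tin

## Robot

A 7-joint arm with a two-finger parallel gripper is mounted at the origin on a cart in front of the work surface, level with it; the furniture and walls round the work are solid. World frame = base frame: x ahead of the robot, y to its left, z up, the work surface at z = 0. Lengths are in mm, angles in rad, forces in N, time in s.
With the tool pointing down it reaches from about 400 to 875 mm from the base axis. Payload 4.4 kg.
Tool frame: the origin (TCP) lies between the finger pads; the fingertips stand ctrl.tcp_to_tips ahead of it and the grasp point (between the pads) lies 8 mm behind it (ctrl.tcp_to_tips is the distance from the TCP to the fingertips, in mm); z points along the fingers, y is the direction in which the jaws open and shut (so a half turn about z gives the same grasp; the last joint's range is limited). The gripper opens to 85 mm and grips with 20 to 120 N. Pads are 22 mm wide; open, the fingers measure 114 mm over their backs; the gripper's body (76 mm by 85 mm) begins 54 mm behind the grasp point. The pads swing forward as they close: fully open they stand 13 mm farther back than shut.
Start: joints at [-1.242, 0.628, 0.038, 1.517, -0.027, 0.996, -0.02], TCP at [249.984, 600.022, 242.313] pointing down, gripper open.
Joint ranges: [-3.06, 3.06], [-0.37, 2.12], [-1.25, 1.32], [0.18, 2.47], [-1.1, 4.24], [0.23, 1.98], [-2.94, 2.94]. Speed limits (rad/s): [2.57, 2.57, 3.14, 3.14, 3.14, 3.14, 3.14].

## Interface

Orientations are given as [roll, pitch, yaw] about the fixed x, y, z axes, in that order (R = Rz(yaw) Ry(pitch) Rx(roll)).
In Python, from cell import ctrl gives the robot as it stands.
- The arm moves only by the tool send_rows, never from a script. Its argument "rows" is a list of rows, each an object of numbers: "x", "y", "z": the shift along the world's x, y, z in cm; "roll": the turn about the world's z in degrees; "claw": the closure, from 0 (fully open) to 1 (shut). A call has 1 to 5 rows; each row is the pose to reach, as a shift and turn from the pose commanded when the call began; what a row does not reach only later rows make up. A row lasts 1/12 s, in which the tool goes at most 41.7 mm and 7.16 degrees, less where a joint would pass 70% of its speed; a pose out of reach is approached as far as the arm can. A call with a gripper value outside its range is refused whole. The fingers move at their own pace and stop on an object; the grip force is fixed at half the most. Time passes only in rows, so rows that repeat a pose let the fingers close. It gives the time, the measured TCP pose, the force and the opening at its end, in the units of the state.
- ctrl.read_state(): the state, without advancing time (a new reading comes with each control period).
- ctrl.get_image(name): name is "scene" or "top"; returns (picture, depth): 400x640x3 uint8, blue, green, red; 400x640 float32, mm along the optical axis (not along the pixel's ray), 0 where there is no reading.
- ctrl.get_calibration(name): a dict with "intrinsics" (3x3 intrinsics, pixels), "dist_coeffs" ([k1, k2, p1, p2, k3] as OpenCV has them; the pictures are not rectified), "T" (4x4, takes a point from camera to world coordinates). Camera axes: x right, y down, z forward; pixel columns grow to the right and rows downward; lengths in mm; the calibration is good to about 2 mm. A picture is of the moment at which its call begins. get_calibration takes no time and is no camera call.
- ctrl.finish_job(): hands the job in, once; it reports no verdict.
Trained networks look in the newest picture that a camera, given by its name, has taken for a name from the list of things; names that differ only in an ending like _2 or _b are one class to them, and where a whole thing is asked for, a point or a joint stands for the part that bears it (a point fixed in the world has none). Each returns a list of dicts, best first, with "confidence" (0 to 1); they miss things now and then, are a little off and sometimes report something else, mostly with a low value. They report only what shows in the picture. A call takes as long as a camera call. They do not tell look-alikes from the thing itself.
- ctrl.recognise(camera, query): "uv" ([column, row] in pixels, amid what is visible of it).
- ctrl.regions_of(camera, query): "region" (400x640 bool, what is visible of it) and "uv" ([column, row] in pixels, amid what is visible of it).
- ctrl.place_of(camera, query): "uv" ([column, row] in pixels: a listed point, or the origin of a listed thing).
The state is a dict: "clock": time; "qpos": joint angles; "qd": joint speeds; "tau": joint torques, N m; "eef_pos": TCP position; "tool_rot": TCP orientation; "force": force on the tool from outside, world axes, zero at the start; "torque": the same for the moment, N m; "width": finger opening in mm.
Only numpy, scipy, OpenCV 4.12 (cv2) and the standard library are available. Lean on these libraries where they do the work, as an engineer would, in place of code of your own. Each camera call takes 0.05 s, during which the arm holds its last target. There are 200 camera calls.

## Task

Make up the customer's gift box: take the lid off the wooden box and lay it aside, then put into the box, upright, the heavier of the two closed sweet tins (it is the full one; they look alike, so lift each in turn to compare them) and every wrapped chocolate bar lying on the worktop, flat. Stand the lighter tin, the opened tester, upright on the free end of the tasting board, put the lid back on the box so that it is fully seated, and leave the ribbon spool and the flat kraft box where they are.

Things in the scene. Friction and masses are not known exactly. Their poses are not given: they have to be found in the camera images.
- gift_crate: open wooden gift box standing fixed on the worktop, outside 174 (x) x 220 (y) x 62 mm high, walls 7 mm and floor 7 mm thick, so inside 160 x 206 mm and 55 mm deep; origin: centre of its underside; x, y along its sides, z up
- lid_spot (a point): a point on the worktop (z = 0), left of the box: the middle of a clear stretch, about 0.18 (x) x 0.23 m (y), where the lid can be laid down
- board: wooden tasting board fixed on the worktop, 68 (x) x 200 (y) x 13 mm; origin: centre of its underside; two bonbons about 23 mm wide lie on its +y half, the end away from the robot
- board_free_end (a point): the place for the tester tin: on the upper face of the tasting board, in the middle of its width, 50 mm from the board's centre to its -y, the end towards the robot; axes as the board's
- lid_handle (a point): loose wooden lid, 0.22 kg: panel of the box's outline, 6 mm; battens below it, 8 mm deep, 150 (x) x 196 (y), drop into the box with 5 mm play each side; in the middle above it a bar handle 18 (x) x 96 (y) x 26 mm high. This point in the handle is 15 mm above the panel, 11 mm below the handle's top, 29 mm above the battens' underside; lid seated: 83 mm above the box's underside
- tin_1_centre (a point): one of two round sweet tins that look alike, closed with a press-on lid that stays on, 65 mm diameter, 40 mm high; this point is its centre, 20 mm above its base; z up along its axis. The opened tester weighs 0.08 to 0.19 kg, the full tin 0.32 to 0.48 kg
- tin_2_centre (a point): one of two round sweet tins that look alike, closed with a press-on lid that stays on, 65 mm diameter, 40 mm high; this point is its centre, 20 mm above its base; z up along its axis. The opened tester weighs 0.08 to 0.19 kg, the full tin 0.32 to 0.48 kg
- bar_1_centre (a point): wrapped chocolate bar lying flat, 64 (x) x 140 (y) x 12 mm, 0.1 kg (one to three are present); this point is its centre, 6 mm above its underside; y along its length, z up
- bar_2_centre (a point): wrapped chocolate bar lying flat, 64 (x) x 140 (y) x 12 mm, 0.1 kg (one to three are present); this point is its centre, 6 mm above its underside; y along its length, z up
- bar_3_centre (a point): wrapped chocolate bar lying flat, 64 (x) x 140 (y) x 12 mm, 0.1 kg (one to three are present); this point is its centre, 6 mm above its underside; y along its length, z up
- spool: ribbon spool lying flat, 66 mm diameter, 26 mm high, behind the box to the left; origin: centre of its underside; stays where it is
- flat_box: closed flat kraft box, 62 (x) x 100 (y) x 30 mm, at the right back; origin: centre of its underside; stays where it is. Behind it, along the whole back of the worktop, stands the glass front of the display, taller than the things here, at about x = 0.73
Not all that is in view belongs to the job. What is shaped like the part that bears tin_1_centre but orange is not meant.

How it is judged (in metres and radians):
On the way, in this order (a step that is already met when the one before it is completed fails the run):
1. the lid has been lifted off the box (horizontal distance between lid_handle and gift_crate above 0.15 m), for 0.2 s.
2. a tin and all the bars are in the box (((x of tin_1_centre in the frame of gift_crate between -0.085 and 0.085 m and y of tin_1_centre in the frame of gift_crate between -0.108 and 0.108 m and z of tin_1_centre in the frame of gift_crate between 0 and 0.06 m and angle between tin_1_centre's own z axis and vertical below 0.3 rad) or (x of tin_2_centre in the frame of gift_crate between -0.085 and 0.085 m and y of tin_2_centre in the frame of gift_crate between -0.108 and 0.108 m and z of tin_2_centre in the frame of gift_crate between 0 and 0.06 m and angle between tin_2_centre's own z axis and vertical below 0.3 rad)) and x of bar_1_centre in the frame of gift_crate between -0.085 and 0.085 m and y of bar_1_centre in the frame of gift_crate between -0.108 and 0.108 m and z of bar_1_centre in the frame of gift_crate between 0 and 0.06 m and angle between the z axis of each of bar_1_centre, bar_2_centre, bar_3_centre and the z axis of gift_crate, either way round below 0.3 rad and x of bar_2_centre in the frame of gift_crate between -0.085 and 0.085 m and y of bar_2_centre in the frame of gift_crate between -0.108 and 0.108 m and z of bar_2_centre in the frame of gift_crate between 0 and 0.06 m and x of bar_3_centre in the frame of gift_crate between -0.085 and 0.085 m and y of bar_3_centre in the frame of gift_crate between -0.108 and 0.108 m and z of bar_3_centre in the frame of gift_crate between 0 and 0.06 m), for 0.2 s.
At the end, for the whole second after the job is handed in: Heavier tin upright, all bars flat (0.3 rad) in the box; lighter tin (under 2.4 N on the board) upright on the board's free end, within 28 mm across and 45 mm along of the marked point; lid seated, still: 10 mm of centre, 4 mm of seated height, tilt under 0.035, square within 0.09 rad ((((x of tin_1_centre in the frame of gift_crate between -0.085 and 0.085 m and y of tin_1_centre in the frame of gift_crate between -0.108 and 0.108 m and z of tin_1_centre in the frame of gift_crate between 0 and 0.06 m and angle between tin_1_centre's own z axis and vertical below 0.3 rad) and (x of tin_2_centre in the frame of board_free_end between -0.028 and 0.028 m and y of tin_2_centre in the frame of board_free_end between -0.045 and 0.05 m and z of tin_2_centre in the frame of board_free_end between 0.014 and 0.026 m and angle between tin_2_centre's own z axis and vertical below 0.1 rad)) or ((x of tin_2_centre in the frame of gift_crate between -0.085 and 0.085 m and y of tin_2_centre in the frame of gift_crate between -0.108 and 0.108 m and z of tin_2_centre in the frame of gift_crate between 0 and 0.06 m and angle between tin_2_centre's own z axis and vertical below 0.3 rad) and (x of tin_1_centre in the frame of board_free_end between -0.028 and 0.028 m and y of tin_1_centre in the frame of board_free_end between -0.045 and 0.05 m and z of tin_1_centre in the frame of board_free_end between 0.014 and 0.026 m and angle between tin_1_centre's own z axis and vertical below 0.1 rad))) and contact force between each of tin_1, tin_2 and board below 2.4 N and x of bar_1_centre in the frame of gift_crate between -0.085 and 0.085 m and y of bar_1_centre in the frame of gift_crate between -0.108 and 0.108 m and z of bar_1_centre in the frame of gift_crate between 0 and 0.06 m and angle between the z axis of each of bar_1_centre, bar_2_centre, bar_3_centre and the z axis of gift_crate, either way round below 0.3 rad and x of bar_2_centre in the frame of gift_crate between -0.085 and 0.085 m and y of bar_2_centre in the frame of gift_crate between -0.108 and 0.108 m and z of bar_2_centre in the frame of gift_crate between 0 and 0.06 m and x of bar_3_centre in the frame of gift_crate between -0.085 and 0.085 m and y of bar_3_centre in the frame of gift_crate between -0.108 and 0.108 m and z of bar_3_centre in the frame of gift_crate between 0 and 0.06 m and z of lid_handle in the frame of gift_crate between 0.079 and 0.087 m and horizontal distance between lid_handle and gift_crate below 0.01 m and angle between lid_handle's own z axis and vertical below 0.035 rad and angle between the x axis of lid_handle and the x axis of gift_crate, either way round below 0.09 rad and linear speed of crate_lid below 0.03 m/s); the robot touches nothing.
It fails at once if the ribbon spool or the flat kraft box is moved by more than 6 cm (distance of any of spool, flat_box from where it was at the start of the episode above 0.06 m).
Of bar_1, bar_2, bar_3 only 1 to 3 are there at a start; the rules pass over those that are not, and their reading is None.
At some moment in a run one of tin_1, tin_2 may be knocked a few centimetres aside while the robot is not near it.
Once in a run the grip may slacken for a moment while it holds something.
It also fails if it takes over 210 s, if anything falls off the work surface, if the arm or the gripper's body presses on something with over 40 N, if the wrist force passes 120 N, or if a joint passes its speed limit or range.

## Working session

There is one attempt and no reset: what is moved stays moved. The work goes in short steps, Python scripts to look and compute and a tool call to move; the robot and the scene stay as the last step left them, time stands still between calls to the robot, and variables do not carry over. Pictures are saved under pics/ and viewed, on a budget of 14 in all, crops included, one or two more only if the job needs it, and the job is handed in when it is done.

Besides the shell and the picture viewer there is one more tool, called after "Request:" as name(argument=value, ...), one argument or row to a line, values as JSON. send_rows: Moves the arm, as the interface text tells. Its arguments: {"type":"object","properties":{"rows":{"type":"array"}},"required":["rows"]}

```bash
ls; mkdir -p pics
cat > h.py <<'E'
import numpy as np, cv2
from cell import ctrl
def cal(n):
    c=ctrl.get_calibration(n); return np.array(c["intrinsics"],float),np.array(c["dist_coeffs"],float),np.array(c["T"],float)
def world(n,uv,z=None,depth=None):
    K,D,T=cal(n)
    p=cv2.undistortPoints(np.array(uv,float).reshape(-1,1,2),K,D).reshape(-1,2)
    r=np.c_[p,np.ones(len(p))]
    if depth is not None: return (r*np.array(depth).reshape(-1,1))@T[:3,:3].T+T[:3,3]
    d=r@T[:3,:3].T; return T[:3,3]+d*((z-T[2,3])/d[:,2:3])
def cloud(n,dep):
    v,u=np.nonzero(dep>0); return np.c_[u,v],world(n,np.c_[u,v],depth=dep[v,u])
def look(n,f=None):
    im,d=ctrl.get_image(n)
    if f: cv2.imwrite('pics/'+f,im)
    return im,d
E
python3 - <<'E'
from h import *
print({k:v for k,v in ctrl.read_state().items() if k in('clock','eef_pos','tool_rot','force','width')}, ctrl.tcp_to_tips)
for n in('scene','top'):
    look(n,n+'0.png'); print(n,cal(n)[2][:3,3].round())
    for q in ['gift_crate','lid_handle','board_free_end','board','tin_1_centre','bar_1_centre','spool','flat_box','lid_spot']:
        try:print(q,[(np.round(r['uv']),round(r['confidence'],2)) for r in ctrl.place_of(n,q)])
        except Exception as e: print(q,e)
E
```

```text
pics
{'clock': 0.0, 'eef_pos': array([249.72177883, 599.48237024, 241.38085145]), 'tool_rot': array([-3.13972251e+00,  2.21204522e-06,  2.74681621e+00]), 'force': array([ 0.49965911,  0.34973426, -0.02963781]), 'width': 85.24393133126789} 11.0
scene [  23. -509.  824.]
gift_crate [(array([303., 197.]), 0.78)]
lid_handle [(array([301., 176.]), 0.71)]
board_free_end [(array([416., 261.]), 0.61)]
board [(array([434., 275.]), 0.96), (array([412., 232.]), 0.75)]
tin_1_centre [(array([368., 226.]), 0.97), (array([399., 308.]), 0.65)]
bar_1_centre [(array([331., 271.]), 0.78)]
spool [(array([294., 152.]), 0.61)]
flat_box [(array([414., 233.]), 0.97), (array([219., 181.]), 0.69)]
lid_spot [(array([217., 180.]), 0.98)]
top [ 413.    5. 1088.]
gift_crate [(array([286., 180.]), 0.71)]
lid_handle [(array([285., 181.]), 0.73)]
board_free_end [(array([427., 178.]), 0.95)]
board [(array([444., 185.]), 0.64)]
tin_1_centre [(array([440., 228.]), 0.76), (array([377., 181.]), 0.67)]
bar_1_centre [(array([380., 241.]), 0.67)]
spool [(array([230., 147.]), 0.61)]
flat_box [(array([406., 156.]), 0.56)]
lid_spot [(array([197., 225.]), 0.82)]
```

Run:
```python
import cv2
im=cv2.imread('pics/top0.png')[90:290,130:500]; cv2.imwrite('pics/c0.png',cv2.resize(im,None,fx=2.1,fy=2.1,interpolation=cv2.INTER_CUBIC))
```

```text
(no output)
```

View pics/c0.png

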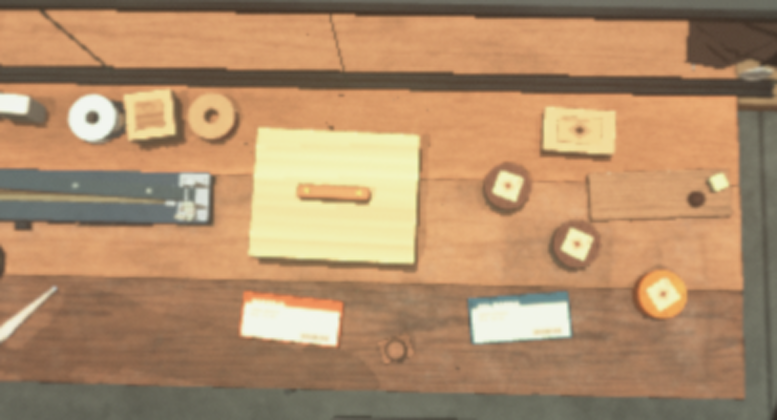

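View pics/scene0.png

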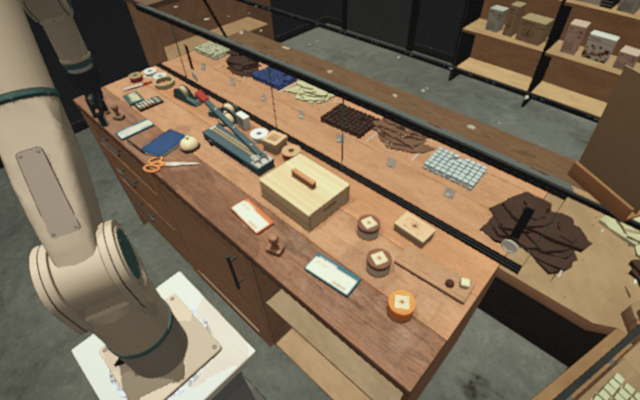

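The top view shows two brown tins, at top-picture pixels about (371,179) and (404,207). The orange look-alike at (445,230) isn't meant. Two bars lie at about (268,242) and (377,241), and the board's free end is at about (427,178). I'll measure these next.

```bash
cat >> h.py <<'E'
def rect(P,lo,hi,c,r):
    m=(P[:,2]>lo)&(P[:,2]<hi)&(np.hypot(P[:,0]-c[0],P[:,1]-c[1])<r)
    Q=P[m]; (cx,cy),(w,h),a=cv2.minAreaRect(Q[:,:2].astype(np.float32))
    b=cv2.boxPoints(((cx,cy),(w,h),a)); e=b[1]-b[0]; f=b[2]-b[1]; L=e if np.hypot(*e)>np.hypot(*f) else f
    yaw=np.degrees(np.arctan2(L[1],L[0])) 
    return dict(n=int(m.sum()),c=np.round([cx,cy],1),med=np.round(np.median(Q,0),1),size=np.round([w,h],1),longyaw=round((yaw+180)%180,1))
E
python3 - <<'E'
from h import *
im,d=look('top'); uv,P=cloud('top',d)
for q in ['bar_1_centre','tin_1_centre','board','lid_handle']:
    rs=ctrl.regions_of('top',q)
    for r in rs:
        m=r['region']&(d>0); v,u=np.nonzero(m); p=world('top',np.c_[u,v],depth=d[v,u])
        (c,s,a)=cv2.minAreaRect(p[:,:2].astype(np.float32))
        print(q,round(r['confidence'],2),np.round(r['uv']),'n',len(u),'med',np.median(p,0).round(),'rect',np.round(c),np.round(s),round(a,1))
g=lambda uv,z:world('top',[uv],z)[0].round()
print('tins',g((371,179),40),g((404,207),40),'bars',g((268,242),12),g((377,241),12),'lidspot',g((197,225),0),'bfe',g((427,178),13),'crate',g((286,180),68))
c=g((286,180),68); print('handle',rect(P,80,110,c,80)); print('lid',rect(P,55,110,c,160))
for n,uvp,z,lo,hi,r in [('t1',(371,179),40,30,50,45),('t2',(404,207),40,30,50,45),('b1',(268,242),12,6,22,80),('b2',(377,241),12,6,22,80)]:
    print(n,rect(P,lo,hi,g(uvp,z),r))
print('board',rect(P,8,18,g((444,185),13),120),'flat',rect(P,20,40,g((406,156),30),70),'spool',rect(P,18,36,g((230,147),26),50))
s=g((197,225),0); m=(abs(P[:,0]-s[0])<95)&(abs(P[:,1]-s[1])<120); print('spot', np.percentile(P[m,2],[1,50,99,100]).round())
im2,d2=look('scene')
for r in ctrl.regions_of('scene','bar_1_centre'):
    v,u=np.nonzero(r['region']&(d2>0)); p=world('scene',np.c_[u,v],depth=d2[v,u]); print('sc',r['uv'],np.median(p,0).round(),r['confidence'])
E
```

```text
bar_1_centre 0.77 [379. 244.] n 1057 med [ 416. -153.   11.] rect [ 416. -153.] [ 64. 140.] 5.4
tin_1_centre 0.86 [373. 179.] n 393 med [ 593. -131.   38.] rect [ 595. -132.] [62. 61.] 0.3
tin_1_centre 0.74 [444. 232.] n 462 med [ 451. -340.   38.] rect [ 456. -344.] [65. 74.] 62.9
tin_1_centre 0.51 [444. 185.] n 1583 med [ 592. -348.   12.] rect [ 594. -353.] [ 71. 207.] 3.2
tin_1_centre 0.31 [405. 154.] n 720 med [ 674. -229.   29.] rect [ 678. -232.] [99. 63.] 87.0
board 0.9 [446. 182.] n 1569 med [ 592. -349.   12.] rect [ 595. -354.] [ 73. 209.] 2.9
lid_handle 0.89 [286. 182.] n 4707 med [571. 103.  67.] rect [582. 103.] [220. 190.] 88.5
tins [ 593. -131.   40.] [ 514. -225.   40.] bars [406. 164.  12.] [ 416. -153.   12.] lidspot [451. 379.   0.] bfe [ 604. -300.   13.] crate [580. 111.  68.]
handle {'n': 238, 'c': array([573.9, 103.6]), 'med': array([572.9, 103.1,  92.5]), 'size': array([94.9, 18.4]), 'longyaw': np.float32(88.0)}
lid {'n': 4771, 'c': array([574. , 103.3]), 'med': array([570.6, 102.4,  67.2]), 'size': array([220.2, 174.5]), 'longyaw': np.float32(88.3)}
t1 {'n':
[... 404 characters left out ...]
oat32(85.3)}
b2 {'n': 1048, 'c': array([ 415.9, -153.3]), 'med': array([ 415.9, -152.9,   10.6]), 'size': array([ 63.9, 139.9]), 'longyaw': np.float32(95.2)}
board {'n': 1401, 'c': array([ 558.2, -347.7]), 'med': array([ 591.5, -342.4,   12. ]), 'size': array([204.8, 170.4]), 'longyaw': np.float32(87.7)} flat {'n': 726, 'c': array([ 678.3, -232.5]), 'med': array([ 676.9, -231.8,   28.9]), 'size': array([100.5,  63.8]), 'longyaw': np.float32(87.3)} spool {'n': 354, 'c': array([691.5, 292.6]), 'med': array([689.3, 286.9,  25.2]), 'size': array([79.2, 64.3]), 'longyaw': np.float32(78.9)}
spot [-6. -1. 45. 79.]
sc [333.1, 272.4] [ 412. -158.   13.] 0.62
sc [439.1, 274.7] [ 585. -361.   14.] 0.32
```

Run:
```python
from h import *
im,d=look('top'); uv,P=cloud('top',d)
m=(P[:,2]>6)&(P[:,0]>340)&(P[:,0]<600)&(P[:,1]>230)&(P[:,1]<560)
Q=P[m]
for y0 in range(230,560,30):
    s=Q[(Q[:,1]>=y0)&(Q[:,1]<y0+30)]; print(y0, sorted({int(x//15*15) for x in s[:,0]}), s[:,2].max().round() if len(s) else '')
print(rect(P,5,22,(406,164),74), rect(P,6,22,(420,164),74), rect(P,8,18,(592,-349),104))
r=ctrl.place_of('scene','lid_spot'); print([(world('scene',[q['uv']],0)[0].round(),q['confidence']) for q in r])
r=ctrl.place_of('scene','board_free_end'); print([(world('scene',[q['uv']],13)[0].round(),q['confidence']) for q in r])
b=[ctrl.place_of('top','board') ,ctrl.place_of('top','board_free_end')]; print([[world('top',[q['uv']],13)[0].round() for q in k] for k in b])
q=(abs(P[:,0]-592)<40)&(abs(P[:,1]+349)<110)&(P[:,2]>19); print('bonbons',P[q].round()[::6])
```

```text
230 [375, 390, 405, 420, 435] 17.0
260 [525, 540, 555, 570, 585] 70.0
290 [525, 540, 555, 570, 585] 81.0
320 [525, 540, 555, 570, 585] 94.0
350 [525, 540, 555, 570, 585] 103.0
380 [525, 540, 555, 570, 585] 115.0
410 [525, 540, 555, 570, 585] 125.0
440 [480, 525, 540, 555, 570, 585] 139.0
470 [525, 540, 555, 570, 585] 149.0
500 [405, 420, 510, 525, 540, 555, 570, 585] 158.0
530 [375, 390, 405, 510, 525, 540, 555, 570, 585] 171.0
{'n': 1050, 'c': array([394.4, 164.8]), 'med': array([406.7, 163.8,  10.7]), 'size': array([139.8,  89. ]), 'longyaw': np.float32(85.3)} {'n': 1025, 'c': array([432.3, 161.7]), 'med': array([407.6, 163.7,  10.7]), 'size': array([139.8, 114.9]), 'longyaw': np.float32(85.1)} {'n': 1396, 'c': array([ 602.2, -350. ]), 'med': array([ 591.5, -341.6,   12. ]), 'size': array([ 90.9, 201.1]), 'longyaw': np.float32(91.1)}
[(array([438., 388.,   0.]), 0.89)]
[(array([ 594., -305.,   13.]), 0.76)]
[[array([ 587., -351.,   13.]), array([ 683., -226.,   13.])], [array([ 602., -300.,   13.])]]
bonbons [[ 622. -430.   28.]
 [ 615. -420.   29.]
 [ 613. -414.   22.]
 [ 613. -430.   28.]
 [ 609. -423.   30.]
 [ 608. -418.   20.]
 [ 606. -431.   31.]
 [ 603. -423.   30.]
 [ 601. -419.   24.]
 [ 602. -438.   21.]
 [ 595. -397.   21.]
 [ 592. -395.   26.]
 [ 589. -392.   26.]
 [ 586. -388.   21.]
 [ 586. -403.   26.]
 [ 582. -397.   28.]
 [ 580. -395.   26.]
 [ 577. -396.   23.]]
```

Request:
send_rows(
  rows=[
    {"y": -4, "x": 1, "z": 0, "roll": -7, "claw": 0},
    {"x": 2, "y": -8, "roll": -14, "claw": 0},
    {"x": 4, "y": -11, "roll": -21, "claw": 0},
    {"x": 6, "y": -14, "roll": -28, "claw": 0},
    {"x": 8, "y": -17, "roll": -35, "claw": 0},
  ],
)

```text
$.rows[1]: bad value
```

Request:
send_rows(
  rows=[
    {"x": 2, "y": -3, "z": 0, "roll": -7, "claw": 0},
    {"x": 4, "y": -6, "z": 0, "roll": -14, "claw": 0},
    {"x": 6, "y": -9, "z": 0, "roll": -21, "claw": 0},
    {"x": 8, "y": -12, "z": 0, "roll": -28, "claw": 0},
    {"x": 10, "y": -15, "z": 0, "roll": -35, "claw": 0},
  ],
)

```text
clock: 2.02
eef_pos: [350.7, 448.6, 242.6]
tool_rot: [3.141, -0.0, 2.13]
force: [0.3, 0.4, 0.2]
width: 85.4
```

Request:
send_rows(
  rows=[
    {"x": 2, "y": -3, "z": 0, "roll": -7, "claw": 0},
    {"x": 4, "y": -6, "z": 0, "roll": -14, "claw": 0},
    {"x": 6, "y": -9, "z": 0, "roll": -21, "claw": 0},
    {"x": 8, "y": -12, "z": 0, "roll": -28, "claw": 0},
    {"x": 10, "y": -15, "z": 0, "roll": -34, "claw": 0},
  ],
)

```text
clock: 2.43
eef_pos: [450.7, 298.7, 242.6]
tool_rot: [3.141, -0.001, 1.537]
force: [-0.1, -0.2, -0.0]
width: 85.0
```

Request:
send_rows(
  rows=[
    {"x": 2, "y": -3, "z": 0, "roll": 0, "claw": 0},
    {"x": 4, "y": -6, "z": 0, "roll": 0, "claw": 0},
    {"x": 6, "y": -9, "z": 0, "roll": 0, "claw": 0},
    {"x": 8, "y": -13, "z": 0, "roll": 0, "claw": 0},
    {"x": 10, "y": -16.6, "z": 0, "roll": 0, "claw": 0},
  ],
)

```text
clock: 2.85
eef_pos: [549.3, 135.1, 242.4]
tool_rot: [3.142, -0.0, 1.544]
force: [1.5, 0.4, -0.1]
width: 85.3
```

Request:
send_rows(
  rows=[
    {"x": 2.4, "y": -3.0, "z": 0, "roll": 0, "claw": 0},
    {"x": 2.4, "y": -3.0, "z": -4, "roll": 0, "claw": 0},
    {"x": 2.4, "y": -3.0, "z": -8, "roll": 0, "claw": 0},
    {"x": 2.4, "y": -3.0, "z": -12, "roll": 0, "claw": 0},
    {"x": 2.4, "y": -3.0, "z": -15.2, "roll": 0, "claw": 0},
  ],
)

```text
clock: 3.27
eef_pos: [571.9, 106.1, 87.9]
tool_rot: [-3.14, -0.0, 1.542]
force: [0.3, 0.2, 1.0]
width: 84.9
```

Request:
send_rows(
  rows=[
    {"x": 0, "y": 0, "z": -0.5, "roll": 0, "claw": 0.5},
    {"x": 0, "y": 0, "z": -0.5, "roll": 0, "claw": 1},
    {"x": 0, "y": 0, "z": -0.5, "roll": 0, "claw": 1},
    {"x": 0, "y": 0, "z": -0.5, "roll": 0, "claw": 1},
    {"x": 0, "y": 0, "z": -0.5, "roll": 0, "claw": 1},
  ],
)

```text
clock: 3.68
eef_pos: [574.4, 106.6, 87.6]
tool_rot: [3.137, -0.001, 1.543]
force: [0.0, 0.1, 1.0]
width: 25.9
```

Request:
send_rows(
  rows=[
    {"x": 0, "y": 0, "z": 0, "roll": 0, "claw": 1},
    {"x": 0, "y": 0, "z": 0, "roll": 0, "claw": 1},
    {"x": 0, "y": 0, "z": 0, "roll": 0, "claw": 1},
    {"x": 0, "y": 0, "z": 0, "roll": 0, "claw": 1},
  ],
)

```text
clock: 4.02
eef_pos: [574.2, 106.7, 87.7]
tool_rot: [3.138, -0.001, 1.543]
force: [-0.8, -0.2, 6.5]
width: 16.6
```

Request:
send_rows(
  rows=[
    {"x": 0, "y": 0, "z": 1, "roll": 0, "claw": 1},
    {"x": 0, "y": 0, "z": 2, "roll": 0, "claw": 1},
    {"x": 0, "y": 0, "z": 4, "roll": 0, "claw": 1},
    {"x": 0, "y": 0, "z": 6, "roll": 0, "claw": 1},
    {"x": 0, "y": 0, "z": 6, "roll": 0, "claw": 1},
  ],
)

```text
clock: 4.43
eef_pos: [575.4, 106.4, 149.8]
tool_rot: [3.134, -0.002, 1.542]
force: [0.8, -0.1, -1.4]
width: 16.5
```

Request:
send_rows(
  rows=[
    {"x": -3, "y": 0, "z": 0, "roll": 0, "claw": 1},
    {"x": -6, "y": 0, "z": 0, "roll": 0, "claw": 1},
    {"x": -9, "y": 2, "z": 0, "roll": 0, "claw": 1},
    {"x": -12, "y": 4, "z": 0, "roll": 0, "claw": 1},
    {"x": -15, "y": 6, "z": 0, "roll": 0, "claw": 1},
  ],
)

```text
clock: 4.85
eef_pos: [421.3, 166.4, 145.6]
tool_rot: [3.141, -0.0, 1.541]
force: [0.7, 1.5, -1.7]
width: 16.2
```

Request:
send_rows(
  rows=[
    {"x": 0, "y": 4, "z": 0, "roll": 0, "claw": 1},
    {"x": 0, "y": 8, "z": 0, "roll": 0, "claw": 1},
    {"x": 0, "y": 12, "z": 0, "roll": 0, "claw": 1},
    {"x": 0, "y": 16, "z": 0, "roll": 0, "claw": 1},
    {"x": 0, "y": 20, "z": 0, "roll": 0, "claw": 1},
  ],
)

```text
clock: 5.27
eef_pos: [422.1, 368.3, 145.6]
tool_rot: [3.141, -0.0, 1.543]
force: [0.7, 0.6, -2.8]
width: 16.7
```

Request:
send_rows(
  rows=[
    {"x": 0, "y": 1, "z": 0, "roll": 0, "claw": 1},
    {"x": 0, "y": 1, "z": -3, "roll": 0, "claw": 1},
    {"x": 0, "y": 1, "z": -6, "roll": 0, "claw": 1},
    {"x": 0, "y": 1, "z": -9, "roll": 0, "claw": 1},
    {"x": 0, "y": 1, "z": -10.8, "roll": 0, "claw": 1},
  ],
)

```text
clock: 5.68
eef_pos: [421.2, 375.4, 34.7]
tool_rot: [-3.139, 0.002, 1.543]
force: [0.2, -0.7, -3.4]
width: 16.4
```

Request:
send_rows(
  rows=[
    {"x": 0, "y": 0, "z": -0.3, "roll": 0, "claw": 1},
    {"x": 0, "y": 0, "z": -0.6, "roll": 0, "claw": 1},
    {"x": 0, "y": 0, "z": -0.8, "roll": 0, "claw": 1},
    {"x": 0, "y": 0, "z": -0.8, "roll": 0, "claw": 1},
  ],
)

```text
clock: 6.02
eef_pos: [421.2, 375.2, 32.8]
tool_rot: [-3.138, -0.0, 1.542]
force: [-9.2, -6.0, 32.6]
width: 16.6
```

Request:
send_rows(
  rows=[
    {"x": 0, "y": 0, "z": 0.5, "roll": 0, "claw": 0.6},
    {"x": 0, "y": 0, "z": 0.5, "roll": 0, "claw": 0},
    {"x": 0, "y": 0, "z": 0.5, "roll": 0, "claw": 0},
    {"x": 0, "y": 0, "z": 0.5, "roll": 0, "claw": 0},
    {"x": 0, "y": 0, "z": 4, "roll": 0, "claw": 0},
  ],
)

```text
clock: 6.43
eef_pos: [419.3, 373.7, 64.1]
tool_rot: [-3.133, 0.008, 1.543]
force: [-0.3, -0.0, 0.3]
width: 75.9
```

Request:
send_rows(
  rows=[
    {"x": 0, "y": 0, "z": 4, "roll": 0, "claw": 0},
    {"x": 0, "y": -4, "z": 8, "roll": 0, "claw": 0},
    {"x": 0, "y": -8, "z": 12, "roll": 0, "claw": 0},
    {"x": 0, "y": -12, "z": 12, "roll": 0, "claw": 0},
    {"x": 0, "y": -16, "z": 12, "roll": 0, "claw": 0},
  ],
)

```text
clock: 6.85
eef_pos: [424.0, 236.7, 188.9]
tool_rot: [3.137, -0.003, 1.545]
force: [1.2, -1.5, 0.0]
width: 85.5
```

```bash
cat > st.py <<'E'
from h import *
import sys
im,d=look('top','top_%d.png'%int(ctrl.read_state()['clock']*100)); uv,P=cloud('top',d)
print(ctrl.read_state()['clock'],ctrl.read_state()['eef_pos'].round(1))
for r in ctrl.regions_of('top','tin_1_centre'):
    if r['confidence']<.4: continue
    v,u=np.nonzero(r['region']&(d>0)); p=world('top',np.c_[u,v],depth=d[v,u]); c=np.median(p,0)
    print('tin',np.round(r['uv']),round(r['confidence'],2),c.round(),im[v,u].mean(0).round(), rect(P,c[2]-6,c[2]+8,c,42)['c'])
for r in ctrl.regions_of('top','bar_1_centre'):
    v,u=np.nonzero(r['region']&(d>0)); p=world('top',np.c_[u,v],depth=d[v,u]); c=np.median(p,0)
    print('bar',np.round(r['uv']),round(r['confidence'],2),c.round(1),cv2.minAreaRect(p[:,:2].astype(np.float32)))
E
python3 st.py
python3 - <<'E'
from h import *
im,d=look('top'); uv,P=cloud('top',d)
print('lid handle',rect(P,35,47,(422,375),75),'lid',rect(P,8,20,(422,375),150))
print('crate rim',rect(P,50,70,(574,103),160))
E
```

```text
6.9 [423.4 225.8 188.9]
tin [371. 178.] 0.96 [ 593. -128.   38.] [124. 162. 191.] [ 594.7 -131.3]
tin [445. 230.] 0.66 [ 451. -338.   38.] [119. 182. 227.] [ 450.9 -341.3]
tin [227. 236.] 0.51 [412. 275.  13.] [159. 218. 229.] [412.8 273.4]
bar [378. 239.] 0.67 [ 415.7 -152.9   10.6] ((415.5892333984375, -153.3035430908203), (64.20024108886719, 139.9901885986328), 5.056510925292969)
lid handle {'n': 0, 'c': array([0., 0.]), 'med': array([nan, nan, nan]), 'size': array([0., 0.]), 'longyaw': np.float32(0.0)} lid {'n': 607, 'c': array([458.9, 333.3]), 'med': array([426.8, 276.1,  13. ]), 'size': array([284.7, 175. ]), 'longyaw': np.float32(36.6)}
crate rim {'n': 762, 'c': array([574.3, 103.4]), 'med': array([581.4, 111.8,  60.5]), 'size': array([220.4, 174.8]), 'longyaw': np.float32(88.4)}
  return _methods._mean(a, axis=axis, dtype=dtype,
  ret = um.true_divide(
```

Request:
send_rows(
  rows=[
    {"x": -1.7, "y": -4, "z": 0, "roll": -3, "claw": 0},
    {"x": -1.7, "y": -5, "z": -4, "roll": -3, "claw": 0},
    {"x": -1.7, "y": -5, "z": -8, "roll": -3, "claw": 0},
    {"x": -1.7, "y": -5, "z": -12, "roll": -3, "claw": 0},
    {"x": -1.7, "y": -5, "z": -15.9, "roll": -3, "claw": 0},
  ],
)

```text
clock: 7.47
eef_pos: [402.9, 189.5, 43.1]
tool_rot: [-3.132, -0.005, 1.493]
force: [-0.4, -0.5, -0.1]
width: 84.8
```

Request:
send_rows(
  rows=[
    {"x": 0, "y": 0, "z": 0, "roll": 0, "claw": 0},
    {"x": 0, "y": 0, "z": -0.5, "roll": 0, "claw": 0},
    {"x": 0, "y": 0, "z": -1, "roll": 0, "claw": 0},
    {"x": 0, "y": 0, "z": -1, "roll": 0, "claw": 0},
  ],
)

```text
clock: 7.8
eef_pos: [405.0, 189.9, 36.8]
tool_rot: [-3.137, -0.005, 1.492]
force: [0.0, 0.3, 0.5]
width: 85.3
```

Request:
send_rows(
  rows=[
    {"x": 0.1, "y": -2.6, "z": 0, "roll": 0, "claw": 0},
    {"x": 0.1, "y": -2.6, "z": -0.8, "roll": 0, "claw": 0},
    {"x": 0.1, "y": -2.6, "z": -1.6, "roll": 0, "claw": 0},
    {"x": 0.1, "y": -2.6, "z": -1.9, "roll": 0, "claw": 0},
    {"x": 0.1, "y": -2.6, "z": -1.9, "roll": 0, "claw": 0},
  ],
)

```text
clock: 8.22
eef_pos: [406.1, 163.8, 18.3]
tool_rot: [-3.138, -0.006, 1.492]
force: [0.9, -0.5, -0.4]
width: 85.8
```

Request:
send_rows(
  rows=[
    {"x": 0, "y": 0, "z": -0.4, "roll": 0, "claw": 0},
    {"x": 0, "y": 0, "z": -0.4, "roll": 0, "claw": 0.3},
    {"x": 0, "y": 0, "z": -0.4, "roll": 0, "claw": 0.6},
    {"x": 0, "y": 0, "z": -0.4, "roll": 0, "claw": 0.6},
    {"x": 0, "y": 0, "z": -0.4, "roll": 0, "claw": 0.6},
  ],
)

```text
clock: 8.63
eef_pos: [407.0, 163.5, 16.1]
tool_rot: [-3.138, -0.007, 1.49]
force: [-0.6, 1.0, 15.2]
width: 59.3
```

Request:
send_rows(
  rows=[
    {"x": 0, "y": 0, "z": 0.2, "roll": 0, "claw": 0.6},
    {"x": 0, "y": 0, "z": 0.2, "roll": 0, "claw": 0.6},
  ],
)

```text
clock: 8.8
eef_pos: [407.6, 163.4, 18.8]
tool_rot: [-3.139, -0.008, 1.49]
force: [-4.1, -2.1, 71.8]
width: 48.8
```

Run:
```python
from h import *
print(ctrl.tcp_to_tips)
im,d=look('scene')
cv2.imwrite('pics/s1.png',cv2.resize(im[150:290,170:370],None,fx=4,fy=4,interpolation=cv2.INTER_CUBIC))
```

```text
11.0
```

View pics/s1.png

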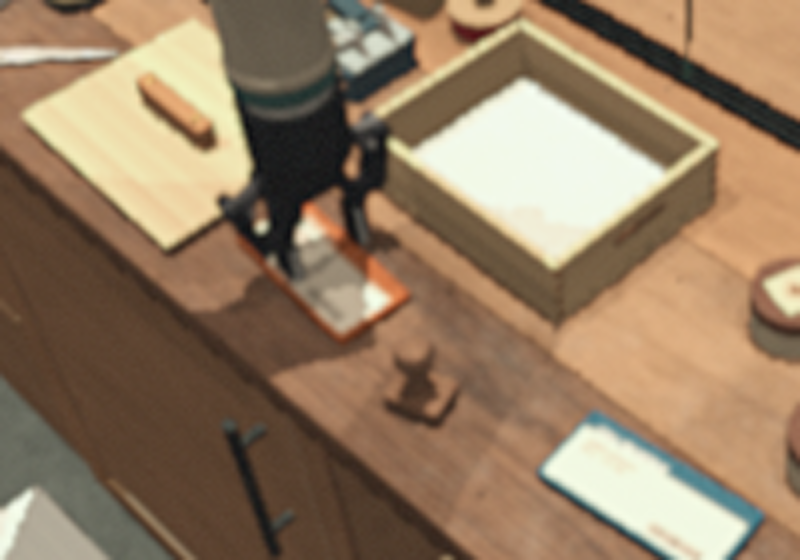

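The fingertips are sitting on top of the bar: open, the pads stand further back than I assumed. I'll open, go lower and grip again.

Request:
send_rows(
  rows=[
    {"x": 0, "y": 0, "z": 1, "roll": 0, "claw": 0.4},
    {"x": 0, "y": 0, "z": 1, "roll": 0, "claw": 0},
    {"x": 0, "y": 0, "z": 1, "roll": 0, "claw": 0},
    {"x": 0, "y": 0, "z": 1, "roll": 0, "claw": 0},
    {"x": 0, "y": 0, "z": 1, "roll": 0, "claw": 0},
  ],
)

```text
clock: 9.27
eef_pos: [406.1, 163.0, 26.3]
tool_rot: [-3.135, -0.005, 1.491]
force: [-0.7, -0.1, -0.1]
width: 85.2
```

Request:
send_rows(
  rows=[
    {"x": 0, "y": 0, "z": -0.5, "roll": 0, "claw": 0},
    {"x": 0, "y": 0, "z": -1, "roll": 0, "claw": 0},
    {"x": 0, "y": 0, "z": -1.5, "roll": 0, "claw": 0},
    {"x": 0, "y": 0, "z": -1.5, "roll": 0, "claw": 0},
  ],
)

```text
clock: 9.6
eef_pos: [406.9, 163.2, 11.6]
tool_rot: [-3.133, -0.004, 1.491]
force: [0.6, -0.1, 0.1]
width: 85.5
```

Request:
send_rows(
  rows=[
    {"x": 0, "y": 0, "z": -0.4, "roll": 0, "claw": 0},
    {"x": 0, "y": 0, "z": -0.6, "roll": 0, "claw": 0},
    {"x": 0, "y": 0, "z": -0.6, "roll": 0, "claw": 0},
  ],
)

```text
clock: 9.85
eef_pos: [409.0, 164.0, 7.9]
tool_rot: [-3.131, -0.002, 1.49]
force: [0.2, -0.7, -0.0]
width: 85.6
```

Request:
send_rows(
  rows=[
    {"x": 0, "y": 0, "z": 0, "roll": 0, "claw": 0.15},
    {"x": 0, "y": 0, "z": 0, "roll": 0, "claw": 0.35},
    {"x": 0, "y": 0, "z": 0, "roll": 0, "claw": 0.35},
  ],
)

```text
clock: 10.1
eef_pos: [408.2, 164.0, 8.8]
tool_rot: [-3.131, -0.003, 1.49]
force: [-1.6, -0.3, 7.8]
width: 62.4
```

Request:
send_rows(
  rows=[
    {"x": 0, "y": 0, "z": 0, "roll": 0, "claw": 0.5},
    {"x": 0, "y": 0, "z": 0.3, "roll": 0, "claw": 0.5},
    {"x": 0, "y": 0, "z": 1.3, "roll": 0, "claw": 0.5},
    {"x": 0, "y": 0, "z": 3, "roll": 0, "claw": 0.5},
    {"x": 0, "y": 0, "z": 3, "roll": 0, "claw": 0.5},
  ],
)

```text
clock: 10.52
eef_pos: [409.9, 164.1, 40.0]
tool_rot: [-3.134, -0.003, 1.491]
force: [0.1, 0.7, -0.7]
width: 61.8
```

Request:
send_rows(
  rows=[
    {"x": 0, "y": 0, "z": 3, "roll": 0, "claw": 0.5},
    {"x": 3, "y": 0, "z": 6, "roll": 3, "claw": 0.5},
    {"x": 6, "y": -2, "z": 6, "roll": 3, "claw": 0.5},
    {"x": 9, "y": -4, "z": 6, "roll": 3, "claw": 0.5},
    {"x": 12, "y": -6.1, "z": 6, "roll": 3, "claw": 0.5},
  ],
)

```text
clock: 10.93
eef_pos: [530.3, 103.5, 98.5]
tool_rot: [-3.133, -0.003, 1.546]
force: [0.5, 0.7, -1.2]
width: 61.8
```

Request:
send_rows(
  rows=[
    {"x": 3, "y": 0, "z": 0, "roll": 0, "claw": 0.5},
    {"x": 5, "y": 0, "z": 0, "roll": 0, "claw": 0.5},
    {"x": 7.1, "y": 0, "z": 0, "roll": 0, "claw": 0.5},
    {"x": 7.1, "y": 0, "z": 0, "roll": 0, "claw": 0.5},
    {"x": 7.1, "y": 0, "z": 0, "roll": 0, "claw": 0.5},
  ],
)

```text
clock: 11.35
eef_pos: [600.3, 102.8, 97.4]
tool_rot: [-3.131, -0.002, 1.543]
force: [-0.4, -0.3, -1.5]
width: 61.9
```

Request:
send_rows(
  rows=[
    {"x": 0.1, "y": 0, "z": -3, "roll": 0, "claw": 0.5},
    {"x": 0.1, "y": 0, "z": -6, "roll": 0, "claw": 0.5},
    {"x": 0.1, "y": 0, "z": -7.4, "roll": 0, "claw": 0.5},
    {"x": 0.1, "y": 0, "z": -7.9, "roll": 0, "claw": 0.5},
    {"x": 0.1, "y": 0, "z": -8, "roll": 0, "claw": 0.5},
  ],
)

```text
clock: 11.77
eef_pos: [598.6, 103.8, 23.4]
tool_rot: [-3.129, -0.008, 1.543]
force: [-23.9, 2.5, 51.1]
width: 61.9
```

Request:
send_rows(
  rows=[
    {"x": 0, "y": 0, "z": 0, "roll": 0, "claw": 0.18},
    {"x": 0, "y": 0, "z": 0, "roll": 0, "claw": 0.18},
    {"x": 0, "y": 0, "z": 0.5, "roll": 0, "claw": 0.18},
    {"x": 0, "y": 0, "z": 3, "roll": 0, "claw": 0.18},
    {"x": 0, "y": 0, "z": 7, "roll": 0, "claw": 0.18},
  ],
)

```text
clock: 12.18
eef_pos: [596.8, 103.4, 86.1]
tool_rot: [-3.123, -0.002, 1.543]
force: [1.4, 0.0, -0.0]
width: 70.2
```

Request:
send_rows(
  rows=[
    {"x": -3, "y": -3, "z": 4, "roll": 0, "claw": 0},
    {"x": -6, "y": -6, "z": 8, "roll": 0, "claw": 0},
    {"x": -9, "y": -10, "z": 8, "roll": 0, "claw": 0},
    {"x": -12, "y": -14, "z": 8, "roll": 0, "claw": 0},
    {"x": -15, "y": -18, "z": 8, "roll": 0, "claw": 0},
  ],
)

```text
clock: 12.6
eef_pos: [480.4, -36.7, 166.5]
tool_rot: [-3.133, -0.004, 1.545]
force: [-0.6, -0.6, 0.1]
width: 85.4
```

```bash
cat > box.py <<'E'
from h import *
im,d=look('top'); uv,P=cloud('top',d); c=np.array([574.3,103.4]); a=np.radians(-1.6); R=np.array([[np.cos(a),-np.sin(a)],[np.sin(a),np.cos(a)]])
L=(P[:,:2]-c)@R
m=(abs(L[:,0])<78)&(abs(L[:,1])<100)
print('z hist',np.histogram(P[m,2],[-5,3,9,13,16,19,22,26,30,34,40,46,50,60,100]))
Q=np.c_[L,P[:,2]][m]
print('inside >11:',cv2.minAreaRect(Q[Q[:,2]>11][:,:2].astype(np.float32)), np.median(Q[Q[:,2]>11],0).round(1))
for lo,hi in((13,22),(24,34),(40,50)):
    q=Q[(Q[:,2]>lo)&(Q[:,2]<hi)]
    if len(q)>30: print(lo,hi,len(q),np.percentile(q,[2,50,98],axis=0).round(1).tolist())
E
python3 box.py
python3 - <<'E'
from h import *
im,d=look('top'); cv2.imwrite('pics/c2.png',cv2.resize(im[90:290,130:500],None,fx=2.1,fy=2.1,interpolation=cv2.INTER_CUBIC))
E
```

```text
z hist (array([  43, 1558,  345,  217,  544,  235,   15,    0,    0,    0,    0,
          0,    0,    0]), array([ -5,   3,   9,  13,  16,  19,  22,  26,  30,  34,  40,  46,  50,
        60, 100]))
inside >11: ((0.5122756958007812, -0.9548492431640625), (202.540283203125, 149.52720642089844), 87.93817901611328) [19.7  0.2 17.6]
13 22 996 [[-10.5, -67.3, 13.7], [20.2, 0.3, 17.7], [51.3, 67.3, 21.2]]
```

View pics/c2.png

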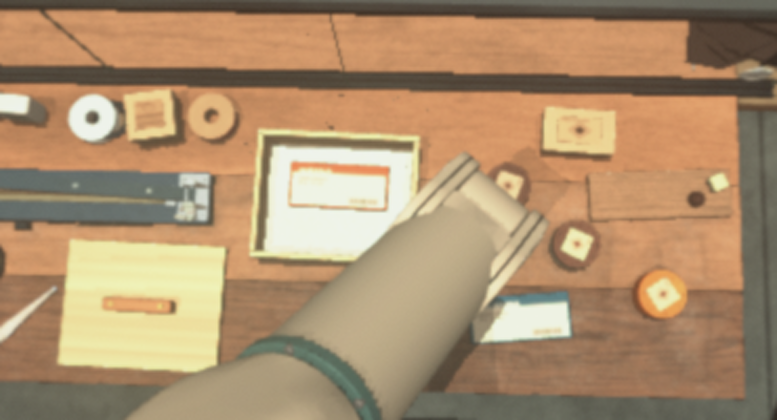

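Bar A lies flat in the box at crate x ≈ +20, and the lid rests clear at crop (145,305). Next is the blue bar, then I'll push both towards the back wall.

Request:
send_rows(
  rows=[
    {"x": 0, "y": 0, "z": 0, "roll": 0, "claw": 0},
    {"x": 0, "y": 0, "z": 0, "roll": 6, "claw": 0},
  ],
)

```text
clock: 12.87
eef_pos: [481.9, -35.4, 165.2]
tool_rot: [-3.131, -0.003, 1.649]
force: [0.6, 0.9, -0.4]
width: 85.5
```

Request:
send_rows(
  rows=[
    {"x": -2, "y": -3.5, "z": 0, "roll": 0, "claw": 0},
    {"x": -4.5, "y": -7, "z": 0, "roll": 0.7, "claw": 0},
    {"x": -6.6, "y": -10.5, "z": -2, "roll": 0.7, "claw": 0},
    {"x": -6.6, "y": -11.7, "z": -5.5, "roll": 0.7, "claw": 0},
    {"x": -6.6, "y": -11.7, "z": -9.5, "roll": 0.7, "claw": 0},
  ],
)

```text
clock: 13.28
eef_pos: [417.1, -157.0, 70.5]
tool_rot: [-3.136, 0.002, 1.656]
force: [2.3, -0.0, -0.8]
width: 85.6
```

Request:
send_rows(
  rows=[
    {"x": 0, "y": 0, "z": -2, "roll": 0, "claw": 0},
    {"x": 0, "y": 0, "z": -4, "roll": 0, "claw": 0},
    {"x": 0, "y": 0, "z": -5, "roll": 0, "claw": 0},
    {"x": 0, "y": 0, "z": -5, "roll": 0, "claw": 0},
  ],
)

```text
clock: 13.62
eef_pos: [415.5, -151.8, 18.0]
tool_rot: [-3.128, -0.005, 1.661]
force: [0.1, -0.3, 0.1]
width: 85.4
```

Request:
send_rows(
  rows=[
    {"x": 0, "y": 0, "z": -0.5, "roll": 0, "claw": 0},
    {"x": 0, "y": 0, "z": -1, "roll": 0, "claw": 0},
    {"x": 0, "y": 0, "z": -1, "roll": 0, "claw": 0},
    {"x": 0, "y": 0, "z": -1, "roll": 0, "claw": 0.15},
    {"x": 0, "y": 0, "z": -1, "roll": 0, "claw": 0.35},
  ],
)

```text
clock: 14.03
eef_pos: [416.5, -152.9, 10.7]
tool_rot: [-3.132, -0.002, 1.661]
force: [-0.9, 0.2, 1.7]
width: 63.8
```

Request:
send_rows(
  rows=[
    {"x": 0, "y": 0, "z": 0, "roll": 0, "claw": 0.5},
    {"x": 0, "y": 0, "z": 0, "roll": 0, "claw": 0.5},
    {"x": 0, "y": 0, "z": 0.6, "roll": 0, "claw": 0.5},
    {"x": 0, "y": 0, "z": 3, "roll": 0, "claw": 0.5},
    {"x": 0, "y": 0, "z": 3, "roll": 0, "claw": 0.5},
  ],
)

```text
clock: 14.45
eef_pos: [416.9, -153.9, 42.9]
tool_rot: [-3.134, -0.001, 1.66]
force: [-0.0, -0.5, -0.6]
width: 61.4
```

Request:
send_rows(
  rows=[
    {"x": 0, "y": 1, "z": 3, "roll": 0, "claw": 0.5},
    {"x": 2, "y": 4, "z": 6, "roll": -6.7, "claw": 0.5},
    {"x": 4, "y": 7.5, "z": 6, "roll": -6.7, "claw": 0.5},
    {"x": 6, "y": 11, "z": 6, "roll": -6.7, "claw": 0.5},
    {"x": 8, "y": 14.5, "z": 6, "roll": -6.7, "claw": 0.5},
  ],
)

```text
clock: 14.87
eef_pos: [494.8, -10.1, 101.3]
tool_rot: [-3.133, -0.003, 1.543]
force: [-0.0, -1.3, -1.6]
width: 61.9
```

Request:
send_rows(
  rows=[
    {"x": 2.5, "y": 3, "z": 0, "roll": 0, "claw": 0.5},
    {"x": 5, "y": 6, "z": 0, "roll": 0, "claw": 0.5},
    {"x": 7.5, "y": 9, "z": 0, "roll": 0, "claw": 0.5},
    {"x": 9.7, "y": 11.2, "z": 0, "roll": 0, "claw": 0.5},
    {"x": 9.7, "y": 11.2, "z": 0, "roll": 0, "claw": 0.5},
  ],
)

```text
clock: 15.28
eef_pos: [594.8, 108.0, 99.6]
tool_rot: [-3.135, -0.006, 1.553]
force: [0.5, 1.1, -2.0]
width: 61.6
```

Request:
send_rows(
  rows=[
    {"x": -0.3, "y": -0.4, "z": -3, "roll": 0, "claw": 0.5},
    {"x": -0.3, "y": -0.4, "z": -5, "roll": 0, "claw": 0.5},
    {"x": -0.3, "y": -0.4, "z": -6.4, "roll": 0, "claw": 0.5},
    {"x": -0.3, "y": -0.4, "z": -6.7, "roll": 0, "claw": 0.5},
    {"x": -0.3, "y": -0.4, "z": -6.7, "roll": 0, "claw": 0.5},
  ],
)

```text
clock: 15.7
eef_pos: [587.1, 95.7, 32.5]
tool_rot: [-3.13, -0.002, 1.543]
force: [-0.6, -0.2, -0.1]
width: 61.4
```

Request:
send_rows(
  rows=[
    {"x": 0.5, "y": 0.6, "z": 0, "roll": 0, "claw": 0.5},
    {"x": 0.5, "y": 0.6, "z": -0.2, "roll": 0, "claw": 0.5},
    {"x": 0.5, "y": 0.6, "z": -0.2, "roll": 0, "claw": 0.18},
    {"x": 0.5, "y": 0.6, "z": -0.2, "roll": 0, "claw": 0.18},
    {"x": 0.5, "y": 0.6, "z": 0.5, "roll": 0, "claw": 0.18},
  ],
)

```text
clock: 16.12
eef_pos: [592.2, 102.0, 38.0]
tool_rot: [-3.13, -0.003, 1.543]
force: [0.7, 0.0, 0.1]
width: 70.1
```

Request:
send_rows(
  rows=[
    {"x": 0, "y": 0, "z": 2, "roll": 0, "claw": 0.18},
    {"x": 0, "y": 0, "z": 5, "roll": 0, "claw": 0.18},
    {"x": -4, "y": 0, "z": 5, "roll": 0, "claw": 0.6},
    {"x": -6.2, "y": 0, "z": 5, "roll": 0, "claw": 1},
    {"x": -6.2, "y": 0, "z": 5, "roll": 0, "claw": 1},
  ],
)

```text
clock: 16.53
eef_pos: [525.5, 102.2, 89.2]
tool_rot: [-3.126, -0.004, 1.542]
force: [-0.7, 0.1, -0.6]
width: 34.6
```

Request:
send_rows(
  rows=[
    {"x": 0, "y": 0, "z": 0, "roll": 0, "claw": 1},
    {"x": 0, "y": 0, "z": 0, "roll": 0, "claw": 1},
    {"x": 0, "y": 0, "z": 0, "roll": 0, "claw": 1},
  ],
)

```text
clock: 16.78
eef_pos: [532.2, 101.8, 88.6]
tool_rot: [-3.133, -0.002, 1.543]
force: [0.6, -0.1, -0.3]
width: 0.4
```

```bash
python3 box.py
```

```text
z hist (array([ 18, 873, 204,   2,   1,   1,  32, 228,  83,   0,   0,   0,   0,
         0]), array([ -5,   3,   9,  13,  16,  19,  22,  26,  30,  34,  40,  46,  50,
        60, 100]))
inside >11: ((-1.7657623291015625, -18.33312225341797), (161.8926239013672, 152.45431518554688), 89.94017028808594) [-42.7 -10.2 476.2]
24 34 341 [[-11.2, -69.6, 24.9], [17.0, -47.5, 28.8], [50.7, -22.6, 32.9]]
```

Request:
send_rows(
  rows=[
    {"x": 0, "y": 0, "z": -3, "roll": 0, "claw": 1},
    {"x": 0, "y": 0, "z": -6, "roll": 0, "claw": 1},
    {"x": 0, "y": 0, "z": -6.7, "roll": 0, "claw": 1},
    {"x": 0.8, "y": 0, "z": -6.7, "roll": 0, "claw": 1},
    {"x": 1.6, "y": 0, "z": -6.7, "roll": 0, "claw": 1},
  ],
)

```text
clock: 17.25
eef_pos: [547.4, 101.3, 21.3]
tool_rot: [-3.131, -0.002, 1.542]
force: [0.3, -0.3, -0.2]
width: -0.1
```

Request:
send_rows(
  rows=[
    {"x": 0.4, "y": 0, "z": 0, "roll": 0, "claw": 1},
    {"x": 0.8, "y": 0, "z": 0, "roll": 0, "claw": 1},
    {"x": 1.2, "y": 0, "z": 0, "roll": 0, "claw": 1},
    {"x": 1.6, "y": 0, "z": 0, "roll": 0, "claw": 1},
    {"x": 1.6, "y": 0, "z": 0, "roll": 0, "claw": 1},
  ],
)

```text
clock: 17.67
eef_pos: [563.0, 102.0, 21.8]
tool_rot: [-3.131, -0.003, 1.543]
force: [-2.8, 0.9, 4.0]
width: 0.1
```

Request:
send_rows(
  rows=[
    {"x": 0.3, "y": 0, "z": 0, "roll": 0, "claw": 1},
    {"x": 0.6, "y": 0, "z": 0, "roll": 0, "claw": 1},
    {"x": 0.9, "y": 0, "z": 0, "roll": 0, "claw": 1},
    {"x": 0.9, "y": 0, "z": 0, "roll": 0, "claw": 1},
  ],
)

```text
clock: 18.0
eef_pos: [571.1, 102.0, 21.7]
tool_rot: [-3.13, -0.003, 1.543]
force: [-5.1, -0.1, 6.0]
width: -0.3
```

Request:
send_rows(
  rows=[
    {"x": -1, "y": 0, "z": 0, "roll": 0, "claw": 1},
    {"x": -1, "y": 0, "z": 4, "roll": 0, "claw": 0.5},
    {"x": -1, "y": -4, "z": 8, "roll": 0, "claw": 0},
    {"x": -1, "y": -8, "z": 10, "roll": 0, "claw": 0},
    {"x": -1, "y": -12, "z": 10, "roll": 0, "claw": 0},
  ],
)

```text
clock: 18.42
eef_pos: [564.7, -3.9, 122.4]
tool_rot: [-3.139, -0.003, 1.547]
force: [0.7, -0.2, 0.2]
width: 48.0
```

Request:
send_rows(
  rows=[
    {"x": -1, "y": -4, "z": 0, "roll": 0, "claw": 0},
    {"x": -2, "y": -8, "z": 0, "roll": 0, "claw": 0},
    {"x": -3, "y": -12, "z": 0, "roll": 0, "claw": 0},
    {"x": -3, "y": -12, "z": 0, "roll": 0, "claw": 0},
  ],
)

```text
clock: 18.75
eef_pos: [529.8, -136.0, 121.0]
tool_rot: [-3.135, 0.007, 1.529]
force: [0.2, -1.4, 0.9]
width: 85.4
```

```bash
python3 box.py; python3 st.py
```

```text
z hist (array([ 27, 925, 199,  21,  25,  12,  90, 661, 278,   2,   0,   0,   0,
         0]), array([ -5,   3,   9,  13,  16,  19,  22,  26,  30,  34,  40,  46,  50,
        60, 100]))
inside >11: ((8.983142852783203, 0.7851333618164062), (132.29037475585938, 197.65826416015625), 0.3029482066631317) [39.3  1.2 28.6]
13 22 58 [[8.3, -68.6, 13.3], [10.1, -2.9, 16.6], [14.3, 69.6, 21.6]]
24 34 1012 [[11.6, -66.4, 24.9], [42.3, 1.0, 28.9], [72.8, 66.7, 32.6]]
18.85 [ 531.9 -127.2  119.6]
tin [444. 231.] 0.76 [ 451. -337.   38.] [115. 177. 223.] [ 450.8 -341.6]
bar [295. 170.] 0.58 [615.8 104.4  28.7] ((619.2329711914062, 104.76637268066406), (142.37319946289062, 70.55744171142578), 89.47552490234375)
bar [277. 181.] 0.39 [600.7 144.    9. ] ((563.47705078125, 110.09320068359375), (232.29025268554688, 227.3296661376953), 88.02162170410156)
```

Request:
send_rows(
  rows=[
    {"x": -1, "y": 4, "z": 0, "roll": 7, "claw": 0},
    {"x": -2, "y": 8, "z": 0, "roll": 14, "claw": 0},
    {"x": -2, "y": 8, "z": 0, "roll": 21, "claw": 0},
    {"x": -2, "y": 8, "z": 0, "roll": 28, "claw": 0},
    {"x": -2, "y": 8, "z": 0, "roll": 35, "claw": 0},
  ],
)

```text
clock: 19.37
eef_pos: [512.3, -40.8, 118.8]
tool_rot: [-3.132, -0.003, 2.166]
force: [0.1, -0.5, -0.3]
width: 85.1
```

Request:
send_rows(
  rows=[
    {"x": 0, "y": 0, "z": 0, "roll": 7, "claw": 0},
    {"x": 0, "y": 0, "z": 0, "roll": 14, "claw": 0},
    {"x": 0, "y": 0, "z": 0, "roll": 21, "claw": 0},
    {"x": 0, "y": 0, "z": 0, "roll": 28, "claw": 0},
    {"x": 0, "y": 0, "z": 0, "roll": 35, "claw": 0},
  ],
)

```text
clock: 19.78
eef_pos: [512.4, -42.0, 118.9]
tool_rot: [-3.132, -0.002, 2.774]
force: [0.1, 0.1, -1.0]
width: 85.1
```

Request:
send_rows(
  rows=[
    {"x": 0, "y": 0, "z": 0, "roll": 7, "claw": 0},
    {"x": 0, "y": 0, "z": 0, "roll": 14, "claw": 0},
    {"x": 0, "y": 0, "z": 0, "roll": 20, "claw": 0},
    {"x": 0, "y": 0, "z": 0, "roll": 20, "claw": 0},
  ],
)

```text
clock: 20.12
eef_pos: [512.3, -42.3, 119.0]
tool_rot: [-3.132, -0.002, 3.12]
force: [0.1, -0.7, 0.5]
width: 85.4
```

```bash
python3 st.py; python3 -c "
from h import *
im,d=look('top');uv,P=cloud('top',d)
print(rect(P,30,48,(595,-131),60),rect(P,30,48,(517,-226),60))"
```

```text
20.1667 [512.2 -42.5 119. ]
tin [442. 231.] 0.83 [ 453. -336.   38.] [113. 174. 221.] [ 450.9 -341.6]
bar [291. 169.] 0.81 [615.5 101.4  28.8] ((617.0554809570312, 102.46125793457031), (138.42103576660156, 64.84896087646484), 88.60213470458984)
{'n': 52, 'c': array([ 588.1, -156.7]), 'med': array([ 587.9, -157. ,   38.3]), 'size': array([11.8, 47.1]), 'longyaw': np.float32(164.0)} {'n': 414, 'c': array([ 516.9, -225.7]), 'med': array([ 516.8, -225.6,   38.2]), 'size': array([63.4, 63.2]), 'longyaw': np.float32(0.0)}
```

Request:
send_rows(
  rows=[
    {"x": 0.2, "y": -4, "z": 0, "roll": 0, "claw": 0},
    {"x": 0.4, "y": -8, "z": 0, "roll": 0, "claw": 0},
    {"x": 0.4, "y": -12, "z": 0, "roll": 0, "claw": 0},
    {"x": 0.4, "y": -16, "z": 0, "roll": 0, "claw": 0},
    {"x": 0.4, "y": -18.3, "z": 0, "roll": 0, "claw": 0},
  ],
)

```text
clock: 20.73
eef_pos: [515.3, -232.8, 119.3]
tool_rot: [-3.128, -0.002, 3.108]
force: [-0.8, -1.5, 0.5]
width: 85.0
```

Request:
send_rows(
  rows=[
    {"x": 0, "y": 0, "z": 0, "roll": 0, "claw": 0},
    {"x": 0, "y": 0, "z": -3, "roll": 0, "claw": 0},
    {"x": 0, "y": 0, "z": -5, "roll": 0, "claw": 0},
    {"x": 0, "y": 0, "z": -5, "roll": 0, "claw": 0},
  ],
)

```text
clock: 21.07
eef_pos: [513.5, -225.3, 65.6]
tool_rot: [-3.134, -0.009, 3.113]
force: [0.5, 0.5, -0.8]
width: 85.4
```

Request:
send_rows(
  rows=[
    {"x": 0.3, "y": 0, "z": -2, "roll": 0, "claw": 0},
    {"x": 0.3, "y": 0, "z": -4, "roll": 0, "claw": 0},
    {"x": 0.3, "y": 0, "z": -5.2, "roll": 0, "claw": 0},
    {"x": 0.3, "y": 0, "z": -5.2, "roll": 0, "claw": 0.2},
    {"x": 0.3, "y": 0, "z": -5.2, "roll": 0, "claw": 0.5},
  ],
)

```text
clock: 21.48
eef_pos: [518.6, -227.1, 17.2]
tool_rot: [-3.131, -0.003, 3.114]
force: [-4.4, 4.9, 33.6]
width: 63.8
```

Request:
send_rows(
  rows=[
    {"x": 0, "y": 0, "z": 0, "roll": 0, "claw": 0.5},
    {"x": 0, "y": 0, "z": 0, "roll": 0, "claw": 0.5},
    {"x": 0, "y": 0, "z": 1, "roll": 0, "claw": 0.5},
    {"x": 0, "y": 0, "z": 3, "roll": 0, "claw": 0.5},
    {"x": 0, "y": 0, "z": 4, "roll": 0, "claw": 0.5},
  ],
)

```text
clock: 21.9
eef_pos: [519.6, -227.9, 59.4]
tool_rot: [-3.13, -0.0, 3.113]
force: [-0.1, 0.9, -0.3]
width: 63.6
```

Request:
send_rows(
  rows=[
    {"x": 0, "y": 0, "z": 0, "roll": 0, "claw": 0.5},
    {"x": 0, "y": 0, "z": 0, "roll": 0, "claw": 0.5},
    {"x": 0, "y": 0, "z": 0, "roll": 0, "claw": 0.5},
  ],
)

```text
clock: 22.15
eef_pos: [518.6, -227.0, 56.9]
tool_rot: [-3.132, -0.003, 3.114]
force: [0.3, -0.1, -0.4]
width: 63.1
```

Request:
send_rows(
  rows=[
    {"x": 0, "y": 0, "z": 0, "roll": 0, "claw": 0.5},
  ],
)

```text
clock: 22.23
eef_pos: [518.3, -227.0, 56.4]
tool_rot: [-3.132, -0.004, 3.114]
force: [-0.0, 0.4, -1.0]
width: 63.4
```

Request:
send_rows(
  rows=[
    {"x": 0, "y": 0, "z": 0, "roll": 0, "claw": 0.5},
  ],
)

```text
clock: 22.32
eef_pos: [518.2, -227.1, 56.3]
tool_rot: [-3.132, -0.004, 3.114]
force: [-0.3, -0.3, -1.1]
width: 63.3
```

```bash
python3 -c "
from h import *
im,d=look('top');uv,P=cloud('top',d)
for y in(-395,-370,-345,-320,-300,-280):
    s=P[(abs(P[:,1]-y)<8)&(P[:,2]>8.5)&(P[:,2]<17)&(abs(P[:,0]-592)<55)]; print(y,len(s),s[:,0].min().round(),s[:,0].max().round()) if len(s) else print(y)
s=P[(abs(P[:,0]-592)<25)&(P[:,2]>8)&(P[:,2]<17)&(P[:,1]<-230)]; print(s[:,1].min(),s[:,1].max())
print(rect(P,30,48,(595,-131),60))
im,d=look('scene');cv2.imwrite('pics/s2.png',cv2.resize(im[160:340,300:500],None,fx=3,fy=3,interpolation=cv2.INTER_CUBIC))
print(np.mean([ (ctrl.get_image('top'),ctrl.read_state()['force'])[1] for _ in range(8)],0))
"
```

```text
-395 2 627.0 627.0
-370
-345
-320
-300
-280 16 606.0 622.0
-764.0198664843276 -249.25646630871702
{'n': 398, 'c': array([ 594.5, -131.2]), 'med': array([ 595.5, -131.1,   38.1]), 'size': array([63.3, 62.2]), 'longyaw': np.float32(89.9)}
[-0.10015574  0.14646589 -0.85155028]
```

View pics/s2.png

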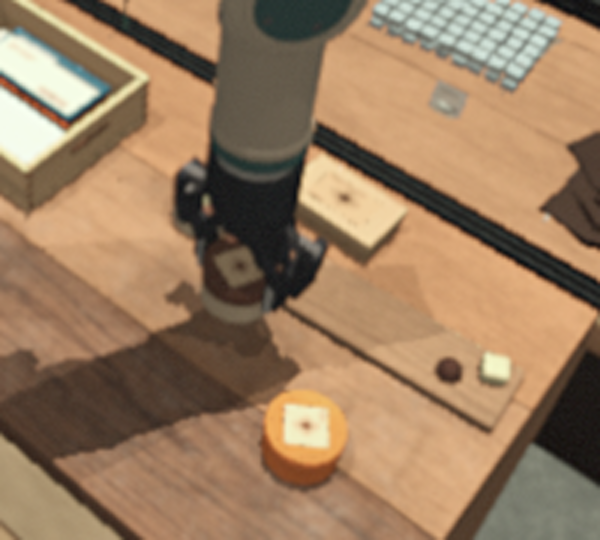

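The tin is clearly off the worktop (crop (237,280)) and reads 0.85 N, about 0.09 kg, so it's the tester. It goes on the board's free end at about (592,-300).

Request:
send_rows(
  rows=[
    {"x": 2, "y": -2, "z": 0, "roll": 0, "claw": 0.5},
    {"x": 4, "y": -4, "z": 0, "roll": 0, "claw": 0.5},
    {"x": 6, "y": -6, "z": 0, "roll": 0, "claw": 0.5},
    {"x": 7.4, "y": -7.3, "z": 0, "roll": 0, "claw": 0.5},
    {"x": 7.4, "y": -7.3, "z": 0, "roll": 0, "claw": 0.5},
  ],
)

```text
clock: 23.23
eef_pos: [595.7, -304.5, 57.4]
tool_rot: [-3.127, 0.002, 3.112]
force: [0.2, -0.4, -0.9]
width: 63.3
```

Request:
send_rows(
  rows=[
    {"x": 0, "y": 0, "z": -1, "roll": 0, "claw": 0.5},
    {"x": 0, "y": 0, "z": -2, "roll": 0, "claw": 0.5},
    {"x": 0, "y": 0, "z": -2.4, "roll": 0, "claw": 0.5},
    {"x": 0, "y": 0, "z": -2.4, "roll": 0, "claw": 0.5},
  ],
)

```text
clock: 23.57
eef_pos: [591.1, -298.6, 31.4]
tool_rot: [-3.134, -0.006, 3.114]
force: [0.7, -0.2, -0.8]
width: 63.6
```

Request:
send_rows(
  rows=[
    {"x": 0, "y": 0, "z": -0.2, "roll": 0, "claw": 0.5},
    {"x": 0, "y": 0, "z": -0.3, "roll": 0, "claw": 0.5},
    {"x": 0, "y": 0, "z": -0.3, "roll": 0, "claw": 0.3},
    {"x": 0, "y": 0, "z": -0.3, "roll": 0, "claw": 0},
    {"x": 0, "y": 0, "z": -0.3, "roll": 0, "claw": 0},
  ],
)

```text
clock: 23.98
eef_pos: [592.7, -300.0, 30.0]
tool_rot: [-3.131, -0.002, 3.114]
force: [0.5, 0.1, 0.3]
width: 84.2
```

Request:
send_rows(
  rows=[
    {"x": 0, "y": 0, "z": 0, "roll": 0, "claw": 0},
    {"x": 0, "y": 0, "z": 2, "roll": 0, "claw": 0},
    {"x": 0, "y": 0, "z": 5, "roll": 0, "claw": 0},
    {"x": -2, "y": 3, "z": 9, "roll": 0, "claw": 0},
    {"x": -5, "y": 6, "z": 9, "roll": 0, "claw": 0},
  ],
)

```text
clock: 24.4
eef_pos: [553.9, -251.2, 122.6]
tool_rot: [-3.125, 0.009, 3.112]
force: [1.3, 0.7, 0.5]
width: 85.2
```

Request:
send_rows(
  rows=[
    {"x": -4, "y": 1, "z": 0, "roll": 0, "claw": 0},
    {"x": -7, "y": 2, "z": 0, "roll": 0, "claw": 0},
    {"x": -9, "y": 4, "z": 0, "roll": 0, "claw": 0},
    {"x": -9, "y": 4, "z": 0, "roll": 0, "claw": 0},
  ],
)

```text
clock: 24.73
eef_pos: [453.2, -202.9, 118.0]
tool_rot: [-3.136, -0.01, 3.114]
force: [0.0, 1.0, 0.7]
width: 85.3
```

```bash
cat > bd.py <<'E'
from h import *
im,d=look('top');uv,P=cloud('top',d)
print(ctrl.read_state()['eef_pos'].round(1))
print('tester',rect(P,45,60,(592,-300),60)); print('tin',rect(P,30,48,(595,-131),70))
for y in(-380,-360,-345,-262):
    s=P[(abs(P[:,1]-y)<8)&(P[:,2]>8.5)&(P[:,2]<17)&(abs(P[:,0]-592)<55)]
    if len(s): print(y,len(s),np.percentile(s[:,0],[1,99]).round())
E
python3 bd.py
```

```text
[ 456.8 -205.1  118.4]
tester {'n': 362, 'c': array([ 594.9, -293.6]), 'med': array([ 593.7, -293.6,   51.4]), 'size': array([53.1, 64.4]), 'longyaw': np.float32(123.6)}
tin {'n': 396, 'c': array([ 594.9, -131.2]), 'med': array([ 595.7, -131. ,   38.1]), 'size': array([63.1, 62.8]), 'longyaw': np.float32(88.1)}
-380 118 [561. 626.]
-360 94 [566. 627.]
-345 57 [585. 626.]
-262 117 [555. 622.]
```

Request:
send_rows(
  rows=[
    {"x": 3, "y": 1.5, "z": 0, "roll": 0, "claw": 0},
    {"x": 6.5, "y": 3, "z": 0, "roll": 0, "claw": 0},
    {"x": 10, "y": 5, "z": 0, "roll": 0, "claw": 0},
    {"x": 13.8, "y": 7.4, "z": 0, "roll": 0, "claw": 0},
    {"x": 13.8, "y": 7.4, "z": 0, "roll": 0, "claw": 0},
  ],
)

```text
clock: 25.2
eef_pos: [606.4, -126.3, 118.2]
tool_rot: [-3.134, 0.006, 3.123]
force: [0.9, 0.6, -0.3]
width: 85.4
```

Request:
send_rows(
  rows=[
    {"x": 0, "y": 0, "z": 0, "roll": 0, "claw": 0},
    {"x": 0, "y": 0, "z": -3, "roll": 0, "claw": 0},
    {"x": 0, "y": 0, "z": -5.3, "roll": 0, "claw": 0},
    {"x": 0, "y": 0, "z": -5.3, "roll": 0, "claw": 0},
  ],
)

```text
clock: 25.53
eef_pos: [593.6, -133.6, 61.3]
tool_rot: [-3.132, -0.01, 3.112]
force: [-1.5, -0.1, 0.2]
width: 85.6
```

Request:
send_rows(
  rows=[
    {"x": 0.2, "y": 0.2, "z": -2, "roll": 0, "claw": 0},
    {"x": 0.2, "y": 0.2, "z": -4, "roll": 0, "claw": 0},
    {"x": 0.2, "y": 0.2, "z": -4.6, "roll": 0, "claw": 0},
    {"x": 0.2, "y": 0.2, "z": -4.6, "roll": 0, "claw": 0.2},
    {"x": 0.2, "y": 0.2, "z": -4.6, "roll": 0, "claw": 0.5},
  ],
)

```text
clock: 25.95
eef_pos: [599.4, -133.1, 20.4]
tool_rot: [-3.13, -0.002, 3.113]
force: [-4.9, 3.4, 32.7]
width: 64.0
```

Request:
send_rows(
  rows=[
    {"x": 0, "y": 0, "z": 0, "roll": 0, "claw": 0.5},
    {"x": 0, "y": 0, "z": 0, "roll": 0, "claw": 0.5},
    {"x": 0, "y": 0, "z": 1, "roll": 0, "claw": 0.5},
    {"x": 0, "y": 0, "z": 3, "roll": 0, "claw": 0.5},
    {"x": 0, "y": 0, "z": 4, "roll": 0, "claw": 0.5},
  ],
)

```text
clock: 26.37
eef_pos: [599.8, -130.9, 61.3]
tool_rot: [-3.132, -0.001, 3.114]
force: [0.8, 0.2, -4.7]
width: 63.3
```

Request:
send_rows(
  rows=[
    {"x": 0, "y": 0, "z": 0, "roll": 0, "claw": 0.5},
    {"x": 0, "y": 0, "z": 0, "roll": 0, "claw": 0.5},
    {"x": 0, "y": 0, "z": 0, "roll": 0, "claw": 0.5},
    {"x": 0, "y": 0, "z": 0, "roll": 0, "claw": 0.5},
  ],
)

```text
clock: 26.7
eef_pos: [598.4, -130.8, 58.4]
tool_rot: [-3.132, -0.004, 3.114]
force: [1.0, -0.5, -4.0]
width: 63.0
```

```bash
python3 -c "
from h import *
print(np.mean([ (ctrl.get_image('top'),ctrl.read_state()['force'])[1] for _ in range(8)],0),ctrl.read_state()['width'],ctrl.read_state()['eef_pos'])"
```

```text
[ 0.13541115  0.07598308 -4.19457257] 63.1597218340078 [ 599.10794292 -131.23745565   59.09036784]
```

The second tin reads 4.2 N, about 0.43 kg, so it's the full one and goes in the box.

Request:
send_rows(
  rows=[
    {"x": 0, "y": 0, "z": 3, "roll": 0, "claw": 0.5},
    {"x": -1, "y": 1, "z": 5, "roll": 0, "claw": 0.5},
    {"x": -3, "y": 4, "z": 5, "roll": 0, "claw": 0.5},
    {"x": -4, "y": 7.5, "z": 5, "roll": 0, "claw": 0.5},
    {"x": -5.8, "y": 11, "z": 5, "roll": 0, "claw": 0.5},
  ],
)

```text
clock: 27.52
eef_pos: [542.3, -20.9, 110.1]
tool_rot: [-3.131, 0.001, 3.111]
force: [1.6, 1.1, -4.6]
width: 63.0
```

Request:
send_rows(
  rows=[
    {"x": 0, "y": 3, "z": 0, "roll": 0, "claw": 0.5},
    {"x": 0, "y": 6, "z": 0, "roll": 0, "claw": 0.5},
    {"x": 0, "y": 9.5, "z": 0, "roll": 0, "claw": 0.5},
    {"x": 0, "y": 12.4, "z": 0, "roll": 0, "claw": 0.5},
    {"x": 0, "y": 12.4, "z": 0, "roll": 0, "claw": 0.5},
  ],
)

```text
clock: 27.93
eef_pos: [540.7, 112.3, 109.0]
tool_rot: [-3.137, -0.003, 3.124]
force: [-0.1, 1.3, -4.4]
width: 63.4
```

Request:
send_rows(
  rows=[
    {"x": 0, "y": 0, "z": 0, "roll": 0, "claw": 0.5},
    {"x": 0, "y": 0, "z": 0, "roll": 0, "claw": 0.5},
  ],
)

```text
clock: 28.1
eef_pos: [541.2, 102.4, 109.4]
tool_rot: [-3.131, -0.002, 3.114]
force: [0.1, -0.7, -3.6]
width: 63.3
```

Request:
send_rows(
  rows=[
    {"x": 0, "y": 0, "z": -2.5, "roll": 0, "claw": 0.5},
    {"x": 0, "y": 0, "z": -5, "roll": 0, "claw": 0.5},
    {"x": 0, "y": 0, "z": -7, "roll": 0, "claw": 0.5},
    {"x": 0, "y": 0, "z": -7.8, "roll": 0, "claw": 0.5},
    {"x": 0, "y": 0, "z": -7.8, "roll": 0, "claw": 0.5},
  ],
)

```text
clock: 28.52
eef_pos: [540.1, 100.9, 29.7]
tool_rot: [-3.13, -0.006, 3.111]
force: [0.1, 0.2, -4.3]
width: 62.7
```

Request:
send_rows(
  rows=[
    {"x": 0, "y": 0, "z": -0.2, "roll": 0, "claw": 0.5},
    {"x": 0, "y": 0, "z": -0.4, "roll": 0, "claw": 0.5},
  ],
)

```text
clock: 28.68
eef_pos: [542.4, 102.2, 28.4]
tool_rot: [-3.131, -0.0, 3.113]
force: [-0.0, 0.0, -4.3]
width: 63.0
```

Request:
send_rows(
  rows=[
    {"x": 0, "y": 0, "z": -0.2, "roll": 0, "claw": 0.5},
    {"x": 0, "y": 0, "z": -0.3, "roll": 0, "claw": 0.5},
    {"x": 0, "y": 0, "z": -0.3, "roll": 0, "claw": 0.3},
    {"x": 0, "y": 0, "z": -0.3, "roll": 0, "claw": 0},
    {"x": 0, "y": 0, "z": -0.3, "roll": 0, "claw": 0},
  ],
)

```text
clock: 29.1
eef_pos: [542.7, 103.0, 26.0]
tool_rot: [-3.132, 0.001, 3.114]
force: [0.2, -0.6, -0.0]
width: 84.4
```

Request:
send_rows(
  rows=[
    {"x": 0, "y": 0, "z": 2, "roll": 0, "claw": 0},
    {"x": 0, "y": 0, "z": 5, "roll": 0, "claw": 0},
    {"x": 0, "y": 0, "z": 8, "roll": 0, "claw": 0},
    {"x": -2, "y": -3, "z": 10, "roll": 0, "claw": 0},
    {"x": -6, "y": -6, "z": 10, "roll": 0, "claw": 0},
  ],
)

```text
clock: 29.52
eef_pos: [494.5, 47.9, 128.6]
tool_rot: [-3.132, 0.012, 3.117]
force: [1.1, -2.0, 0.4]
width: 85.1
```

Request:
send_rows(
  rows=[
    {"x": 0, "y": -4, "z": 0, "roll": -7, "claw": 0},
    {"x": 0, "y": -8, "z": 0, "roll": -14, "claw": 0},
    {"x": 0, "y": -12, "z": 0, "roll": -21, "claw": 0},
    {"x": 0, "y": -12, "z": 0, "roll": -28, "claw": 0},
    {"x": 0, "y": -12, "z": 0, "roll": -35, "claw": 0},
  ],
)

```text
clock: 29.93
eef_pos: [488.3, -76.2, 125.4]
tool_rot: [-3.132, 0.0, 2.49]
force: [0.5, 1.8, 1.0]
width: 85.6
```

```bash
python3 box.py
python3 - <<'E'
from h import *
im,d=look('top'); uv,P=cloud('top',d)
print('handle',rect(P,30,48,(422,375),75),'lid',rect(P,8,20,(422,375),145),'tester',rect(P,45,60,(592,-300),60),ctrl.read_state()['eef_pos'])
cv2.imwrite('pics/c3.png',cv2.resize(im[90:290,130:500],None,fx=2.1,fy=2.1,interpolation=cv2.INTER_CUBIC))
E
```

```text
z hist (array([  49, 1543,  337,   23,   20,   20,  103,  642,  275,   17,  257,
        134,    4,    0]), array([ -5,   3,   9,  13,  16,  19,  22,  26,  30,  34,  40,  46,  50,
        60, 100]))
inside >11: ((-0.561126708984375, -1.47412109375), (194.22598266601562, 151.9440155029297), 89.59906768798828) [25.7 -0.  29.4]
13 22 63 [[-57.7, -65.7, 13.5], [9.9, -6.0, 16.7], [14.1, 83.9, 21.4]]
24 34 993 [[11.6, -66.3, 25.2], [42.2, 0.7, 28.8], [73.0, 67.8, 32.7]]
40 50 391 [[-63.3, -29.0, 41.5], [-35.1, 0.3, 45.4], [-6.2, 29.3, 48.9]]
handle {'n': 210, 'c': array([421.5, 371.4]), 'med': array([421.4, 370. ,  38.9]), 'size': array([94.3, 17.9]), 'longyaw': np.float32(88.3)} lid {'n': 4297, 'c': array([436.1, 371.7]), 'med': array([420.4, 370.9,  13.2]), 'size': array([222.2, 203.4]), 'longyaw': np.float32(88.3)} tester {'n': 416, 'c': array([ 591.1, -296.8]), 'med': array([ 590.8, -296.4,   51. ]), 'size': array([63.6, 63.7]), 'longyaw': np.float32(133.8)} [488.31832502 -72.97918482 124.75251883]
```

View pics/c3.png

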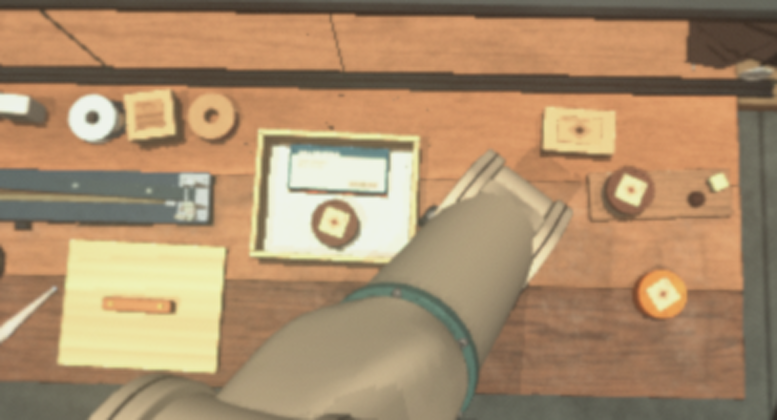

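Request:
send_rows(
  rows=[
    {"x": -2, "y": 3, "z": 0, "roll": -7, "claw": 0},
    {"x": -4, "y": 6, "z": 0, "roll": -14, "claw": 0},
    {"x": -4, "y": 10, "z": 0, "roll": -21, "claw": 0},
    {"x": -4, "y": 14, "z": 0, "roll": -28, "claw": 0},
    {"x": -4, "y": 18, "z": 0, "roll": -35, "claw": 0},
  ],
)

```text
clock: 30.45
eef_pos: [447.6, 110.2, 124.7]
tool_rot: [-3.132, -0.003, 1.89]
force: [0.3, -0.8, 0.2]
width: 85.3
```

Request:
send_rows(
  rows=[
    {"x": 0, "y": 4, "z": 0, "roll": -7, "claw": 0},
    {"x": 0, "y": 8, "z": 0, "roll": -14, "claw": 0},
    {"x": 0, "y": 12, "z": 0, "roll": -19.5, "claw": 0},
    {"x": 0, "y": 16, "z": 0, "roll": -19.5, "claw": 0},
    {"x": 0, "y": 20, "z": 0, "roll": -19.5, "claw": 0},
  ],
)

```text
clock: 30.87
eef_pos: [446.7, 310.9, 124.3]
tool_rot: [-3.131, -0.002, 1.558]
force: [1.1, 0.2, -0.2]
width: 85.7
```

Request:
send_rows(
  rows=[
    {"x": -1, "y": 3, "z": 0, "roll": 0, "claw": 0},
    {"x": -2.7, "y": 6.5, "z": 0, "roll": 0, "claw": 0},
    {"x": -2.7, "y": 6.5, "z": 0, "roll": 0, "claw": 0},
    {"x": -2.7, "y": 6.5, "z": 0, "roll": 0, "claw": 0},
  ],
)

```text
clock: 31.2
eef_pos: [418.4, 376.2, 123.7]
tool_rot: [-3.13, -0.003, 1.563]
force: [0.6, -0.8, 0.1]
width: 85.2
```

Request:
send_rows(
  rows=[
    {"x": 0.3, "y": -0.4, "z": -3, "roll": -1.2, "claw": 0},
    {"x": 0.3, "y": -0.4, "z": -6, "roll": -1.2, "claw": 0},
    {"x": 0.3, "y": -0.4, "z": -8.5, "roll": -1.2, "claw": 0},
    {"x": 0.3, "y": -0.4, "z": -9.2, "roll": -1.2, "claw": 0},
    {"x": 0.3, "y": -0.4, "z": -9.2, "roll": -1.2, "claw": 0},
  ],
)

```text
clock: 31.62
eef_pos: [423.3, 367.1, 31.1]
tool_rot: [-3.129, -0.0, 1.531]
force: [-0.3, 0.3, 0.9]
width: 85.6
```

Request:
send_rows(
  rows=[
    {"x": 0, "y": 0, "z": 0, "roll": 0, "claw": 0.5},
    {"x": 0, "y": 0, "z": 0, "roll": 0, "claw": 1},
    {"x": 0, "y": 0, "z": 0, "roll": 0, "claw": 1},
    {"x": 0, "y": 0, "z": 0, "roll": 0, "claw": 1},
    {"x": 0, "y": 0, "z": 0, "roll": 0, "claw": 1},
  ],
)

```text
clock: 32.03
eef_pos: [424.2, 369.2, 33.2]
tool_rot: [-3.132, -0.004, 1.531]
force: [-0.5, 0.1, -0.3]
width: 25.5
```

Request:
send_rows(
  rows=[
    {"x": 0, "y": 0, "z": 0, "roll": 0, "claw": 1},
    {"x": 0, "y": 0, "z": 0, "roll": 0, "claw": 1},
    {"x": 0, "y": 0, "z": 0, "roll": 0, "claw": 1},
    {"x": 0, "y": 0, "z": 0, "roll": 0, "claw": 1},
  ],
)

```text
clock: 32.37
eef_pos: [423.8, 369.3, 33.2]
tool_rot: [-3.131, -0.004, 1.531]
force: [-2.9, 0.6, 6.5]
width: 16.2
```

Request:
send_rows(
  rows=[
    {"x": 0, "y": 0, "z": 1, "roll": 0, "claw": 1},
    {"x": 0, "y": 0, "z": 4, "roll": 0, "claw": 1},
    {"x": 0, "y": 0, "z": 8, "roll": 0, "claw": 1},
    {"x": 0, "y": -1, "z": 11, "roll": 0.6, "claw": 1},
    {"x": 0, "y": -4, "z": 11, "roll": 0.6, "claw": 1},
  ],
)

```text
clock: 32.78
eef_pos: [427.1, 334.1, 147.5]
tool_rot: [-3.14, -0.011, 1.548]
force: [1.5, 0.8, -2.0]
width: 16.7
```

Request:
send_rows(
  rows=[
    {"x": 0, "y": -4, "z": 0, "roll": 0, "claw": 1},
    {"x": 0, "y": -8, "z": 0, "roll": 0, "claw": 1},
    {"x": 0, "y": -12, "z": 0, "roll": 0, "claw": 1},
    {"x": 0, "y": -16, "z": 0, "roll": 0, "claw": 1},
    {"x": 0, "y": -20, "z": 0, "roll": 0, "claw": 1},
  ],
)

```text
clock: 33.2
eef_pos: [423.4, 127.1, 142.8]
tool_rot: [-3.132, -0.003, 1.542]
force: [0.9, -0.1, -1.6]
width: 16.8
```

Request:
send_rows(
  rows=[
    {"x": 2, "y": -1.4, "z": 0, "roll": 0, "claw": 1},
    {"x": 5, "y": -2.8, "z": 0, "roll": 0, "claw": 1},
    {"x": 9, "y": -2.8, "z": 0, "roll": 0, "claw": 1},
    {"x": 13, "y": -2.8, "z": 0, "roll": 0, "claw": 1},
    {"x": 15, "y": -2.8, "z": 0, "roll": 0, "claw": 1},
  ],
)

```text
clock: 33.62
eef_pos: [578.8, 99.9, 143.3]
tool_rot: [-3.137, -0.001, 1.541]
force: [1.6, 0.4, -2.8]
width: 16.4
```

Request:
send_rows(
  rows=[
    {"x": 0, "y": 0, "z": 0, "roll": 0, "claw": 1},
    {"x": 0, "y": 0, "z": 0, "roll": 0, "claw": 1},
    {"x": 0, "y": 0, "z": 0, "roll": 0, "claw": 1},
  ],
)

```text
clock: 33.87
eef_pos: [572.4, 100.6, 142.1]
tool_rot: [-3.129, -0.002, 1.541]
force: [-1.6, -0.2, -1.7]
width: 16.8
```

Run:
```python
from h import *
im,d=look('top'); uv,P=cloud('top',d); print(ctrl.read_state()['eef_pos'].round(1))
print(rect(P,116,129,(574,103),150))
m=(P[:,2]>116)&(P[:,2]<129)&(np.hypot(P[:,0]-574,P[:,1]-103)<150); print(np.percentile(P[m],[.5,99.5],axis=0).round(1))
```

```text
[572.2 100.8 142.1]
{'n': 3038, 'c': array([572.4, 103.1]), 'med': array([538.9,  56.4, 122.1]), 'size': array([219.6, 173.9]), 'longyaw': np.float32(88.4)}
[[484.9  -7.  117.6]
 [656.5 208.9 126.8]]
```

Request:
send_rows(
  rows=[
    {"x": 0.2, "y": 0, "z": -1.5, "roll": 0, "claw": 1},
    {"x": 0.2, "y": 0, "z": -3, "roll": 0, "claw": 1},
    {"x": 0.2, "y": 0, "z": -4, "roll": 0, "claw": 1},
    {"x": 0.2, "y": 0, "z": -4.6, "roll": 0, "claw": 1},
    {"x": 0.2, "y": 0, "z": -4.8, "roll": 0, "claw": 1},
  ],
)

```text
clock: 34.33
eef_pos: [574.6, 100.9, 92.8]
tool_rot: [-3.129, -0.002, 1.541]
force: [0.9, 0.2, -2.5]
width: 16.7
```

Request:
send_rows(
  rows=[
    {"x": 0, "y": 0, "z": -0.3, "roll": 0, "claw": 1},
    {"x": 0, "y": 0, "z": -0.6, "roll": 0, "claw": 1},
    {"x": 0, "y": 0, "z": -0.6, "roll": 0, "claw": 1},
  ],
)

```text
clock: 34.58
eef_pos: [575.8, 100.8, 88.1]
tool_rot: [-3.131, -0.003, 1.541]
force: [-0.2, -0.1, -3.2]
width: 16.5
```

Request:
send_rows(
  rows=[
    {"x": 0, "y": 0, "z": -0.15, "roll": 0, "claw": 1},
    {"x": 0, "y": 0, "z": -0.2, "roll": 0, "claw": 1},
    {"x": 0, "y": 0, "z": -0.2, "roll": 0, "claw": 0.6},
    {"x": 0, "y": 0, "z": -0.2, "roll": 0, "claw": 0},
    {"x": 0, "y": 0, "z": -0.2, "roll": 0, "claw": 0},
  ],
)

```text
clock: 35.0
eef_pos: [576.2, 100.8, 86.6]
tool_rot: [-3.132, -0.003, 1.541]
force: [0.1, 0.1, 0.7]
width: 52.3
```

Request:
send_rows(
  rows=[
    {"x": 0, "y": 0, "z": 0, "roll": 0, "claw": 0},
    {"x": 0, "y": 0, "z": 2, "roll": 0, "claw": 0},
    {"x": 0, "y": 0, "z": 5, "roll": 0, "claw": 0},
    {"x": 0, "y": 0, "z": 9, "roll": 0, "claw": 0},
    {"x": -4, "y": 0, "z": 11, "roll": 0, "claw": 0},
  ],
)

```text
clock: 35.42
eef_pos: [547.0, 99.8, 199.4]
tool_rot: [3.137, -0.001, 1.542]
force: [1.5, 0.1, 2.3]
width: 85.1
```

Request:
send_rows(
  rows=[
    {"x": -4, "y": 2, "z": 0, "roll": 0, "claw": 0},
    {"x": -7, "y": 5, "z": 0, "roll": 0, "claw": 0},
    {"x": -9, "y": 9, "z": 0, "roll": 0, "claw": 0},
    {"x": -10, "y": 13, "z": 0, "roll": 0, "claw": 0},
    {"x": -10, "y": 17, "z": 0, "roll": 0, "claw": 0},
  ],
)

```text
clock: 35.83
eef_pos: [435.7, 268.0, 195.2]
tool_rot: [-3.129, -0.004, 1.54]
force: [1.4, -0.1, 0.4]
width: 85.3
```

Request:
send_rows(
  rows=[
    {"x": 0, "y": 4, "z": 0, "roll": 0, "claw": 0},
    {"x": 0, "y": 8, "z": 0, "roll": 0, "claw": 0},
    {"x": 0, "y": 8, "z": 0, "roll": 0, "claw": 0},
    {"x": 0, "y": 8, "z": 0, "roll": 0, "claw": 0},
  ],
)

```text
clock: 36.17
eef_pos: [437.9, 349.3, 194.3]
tool_rot: [-3.131, -0.002, 1.547]
force: [0.2, -0.7, -0.1]
width: 85.6
```

Run:
```python
from h import *
im,d=look('top'); uv,P=cloud('top',d); print(ctrl.read_state()['clock'],ctrl.read_state()['eef_pos'].round(1))
print('handle',rect(P,84,105,(574,103),75)); print('lid',rect(P,55,110,(574,103),155))
m=(P[:,2]>60)&(P[:,2]<75)&(abs(P[:,0]-574)<80)&(abs(P[:,1]-103)<100); A=np.c_[P[m,:2]-[574,103],np.ones(m.sum())]; print('plane',np.linalg.lstsq(A,P[m,2],rcond=None)[0])
print('tester',rect(P,45,60,(592,-300),60),'flat',rect(P,20,40,(677,-232),75))
cv2.imwrite('pics/c4.png',cv2.resize(im[90:290,130:500],None,fx=2.1,fy=2.1,interpolation=cv2.INTER_CUBIC))
```

```text
36.2167 [438.5 346.8 194.6]
handle {'n': 234, 'c': array([576.4, 103.7]), 'med': array([575.5, 103.5,  92.7]), 'size': array([94.9, 18.3]), 'longyaw': np.float32(88.3)}
lid {'n': 4826, 'c': array([575.3, 103.5]), 'med': array([571.5, 102.2,  67.2]), 'size': array([220.6, 176.8]), 'longyaw': np.float32(88.4)}
plane [-2.29805616e-04  5.05185934e-04  6.71376604e+01]
tester {'n': 413, 'c': array([ 590.5, -296.7]), 'med': array([ 591. , -296.8,   51.4]), 'size': array([64. , 63.1]), 'longyaw': np.float32(71.7)} flat {'n': 729, 'c': array([ 677.6, -233.1]), 'med': array([ 676.5, -231.7,   29.1]), 'size': array([101. ,  63.4]), 'longyaw': np.float32(87.2)}
```

View pics/c4.png

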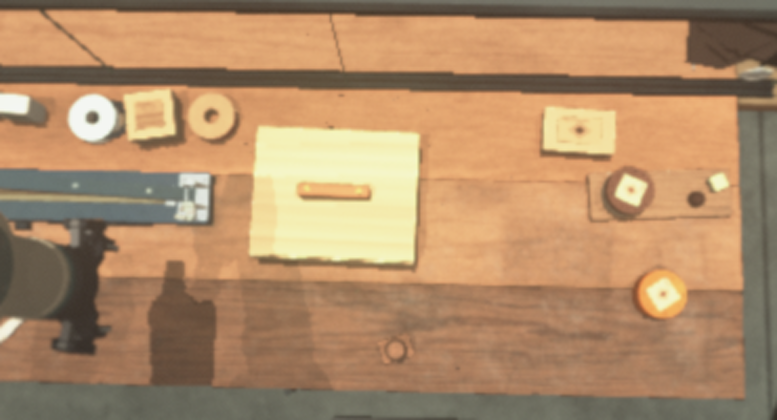

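```bash
python3 -c "
from cell import ctrl
print(ctrl.read_state()['force']); print(ctrl.finish_job())"
```

```text
[ 0.70980367 -0.79374776  0.2111101 ]
the job is handed in; nothing more can be done
None
```

The gift box is made up and handed in at about 36 s; finishing the job gives no verdict, so these are my own checks.

- **Bars:** both wrapped bars on the worktop lie flat in the box, stacked against its back wall. None are left on the worktop.
- **Tins:** I lifted each in turn. The first read about 0.85 N and the second about 4.2 N, so the second is the full tin and stands upright in the box. The tester stands on the board's free end, about 4 mm from the marked point. The orange look-alike was not touched.
- **Lid:** it is back on the box at the same height as at the start, level to within about 0.001 rad, square to the box, and 1–2 mm off its centre.
- **Left alone:** the flat kraft box measures in the same place, within about 1 mm. The spool shows unmoved in the last picture, but I did not measure it again. The gripper is clear of everything, with no force reading beyond noise.

Two things went wrong and were put right:

- **First grasp of a bar:** the fingertips landed on top of it and pressed with about 72 N, against the 120 N limit at the wrist. I opened, went lower and gripped it again.
- **Setting the first bar down:** something, probably a finger on the box wall, stopped it with about 51 N upward and 24 N sideways. It ended about 7 mm short of where I wanted it, so I later pushed both bars to the back to make room for the tin.

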